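Lay two soldering blocks on the hearth board with spacer-set gaps

ROBOT

A 6-joint arm with a two-finger parallel gripper is mounted at the origin on a cart in front of the work surface, level with it; the furniture and walls round the work are solid. World frame = base frame: x ahead of the robot, y to its left, z up, the work surface at z = 0. Lengths are in mm, angles in rad, forces in N, time in s.
With the tool pointing down it reaches from about 400 to 925 mm from the base axis. Payload 12.5 kg.
Tool frame: the origin (TCP) lies midway between the tips of the shut fingers; the grasp point (between the pads) lies 19 mm behind it; z points along the fingers, y is the line along which they close (so a half turn about z gives the same grasp; the last joint's range is limited). The gripper opens to 95 mm and grips with 3 to 60 N. Pads are 20 mm wide; open, the fingers measure 119 mm over their backs; the gripper's body (75 mm by 180 mm) begins 59 mm behind the grasp point.
Start: joints at [-1.352, 0.491, 1.559, -0, 1.092, -0.106], TCP at [199.473, -592.332, 214.661] pointing down, gripper open.
Joint ranges: [-3.1, 3.1], [-0.84, 2.19], [0.05, 2.79], [-1.13, 4.28], [0.06, 2.93], [-2.69, 2.69]. Speed limits (rad/s): [2.22, 2.22, 2.79, 3.14, 3.14, 3.14].

INTERFACE

Orientations are given as [roll, pitch, yaw] about the fixed x, y, z axes, in that order (R = Rz(yaw) Ry(pitch) Rx(roll)).
In Python, from cell import state, read_camera, camera_info, env gives the robot as it stands.
- The arm moves only by the tool move_arm, never from a script. Its argument "commands" is a list of rows, each a list of 3 entries, a list of its own where there are three numbers: the shift along the world's x, y, z in cm, then the turn, a rotation vector about the world's x, y, z in degrees, then the opening, from 0 (shut) to 1 (fully open). A call has 1 to 10 rows; each row shifts and turns the commanded pose from where the row before left it; what a row does not reach is not made up. A row lasts 1/10 s, in which the tool goes at most 50 mm and 8.59 degrees, less where a joint would pass 70% of its speed; a pose out of reach is approached as far as the arm can. A call with a gripper value outside its range is refused whole. The fingers move at their own pace and stop on an object; the grip force is fixed at half the most. Time passes only in rows, so rows that do not move let the fingers close. It gives the time, the measured TCP pose, the force, the opening and the grip force at its end, in the units of the state.
- state(): the state, without advancing time (a new reading comes with each control period).
- read_camera(name): name is "scene" or "side" or "wrist"; returns the picture (384x512x3 uint8, blue, green, red); there is no depth.
- camera_info(name): a dict with "K" (3x3 intrinsics, pixels), "cam_to_world" (4x4, takes a point from camera to world coordinates). Camera axes: x right, y down, z forward; pixel columns grow to the right and rows downward; lengths in mm; the calibration is good to about 2 mm. A picture is of the moment at which its call begins: read the wrist's pose just before it. camera_info takes no time and is no camera call; for the wrist camera it gives the pose at the moment of the call.
- env.job_done(): hands the job in; it is judged then, once.
The state is a dict: "t": time; "joints": joint angles; "qvel": joint speeds; "tau": joint torques, N m; "eef_pos": TCP position; "tcp_rot": TCP orientation; "ft_force": force on the tool from outside, world axes, zero at the start; "moment": the same for the moment, N m; "opening": opening from 0.0 (shut) to 1.0 (fully open); "grip_force": force on a finger pad.
Only numpy, scipy, OpenCV 4.12 (cv2) and the standard library are available. Lean on these libraries where they do the work, as an engineer would, in place of code of your own. Each camera call takes 0.05 s, during which the arm holds its last target. There are 200 camera calls.

TASK

Continue the row of soldering blocks on the grey hearth board: first the white block next to the red-brown one that is cemented to the board, then the grey block next to the white, each flat, square and in line with the row, with an even 8 mm gap before each. Set each gap with the brass spacer: hook its flange over the last block of the row so that its blade hangs against that block's open side, lay the next block up against the blade and let go of it before you move the spacer on. Leave the spacer hanging in the last gap, between white and grey, and everything else on the bench where it stands.

Things in the scene. Friction and masses are not known exactly. Their poses are not given: they have to be found in the camera images.
- row_start (a point): centre (half-way up) of the red-brown perforated block cemented to the hearth, 44 (x) x 50 (y) x 32 mm high. +x points along the row to the empty places, z up. With 8 mm gaps the white block's centre comes to x = +52 mm and the grey block's to +104 mm, both at y = z = 0
- hearth: fixed grey board, 188 (x, along the row) x 110 (y) x 8 mm, origin under its centre on the bench; the red-brown block stands on it with its centre at x = -60 mm, y = 0, z = 24 mm. Behind it a long lamp shade hangs only 0.11 m above the bench, from about world x = 0.66 m on; the green vice at its left front is 85 mm high
- white_block_centre (a point): centre of the white perforated block, loose, about 0.4 kg (enamelled iron; standing on the board it slides if pushed with more than about 1.5 N), 44 (x) x 50 (y) x 32 (z) mm, to be gripped across its 50 mm. It starts on the sloping rack: x points up the slope, y is level, z is square to the slope, 30 degrees from vertical. Half turned about z it is the same
- grey_block_centre (a point): centre of the grey perforated block, same size and mass as the white one, lying in the other place of the rack in the same way (which place is whose varies)
- rack: fixed aluminium rack, 150 (y) x 92 mm (x) at its foot, up to 70 mm high; origin under its centre on the bench. Its face slopes at 30 degrees and looks up and towards its own -x (roughly to the robot's right); a lip 12 mm high at the low edge stops the blocks. The two places are about 85 mm apart along y, with some 35 mm free between the blocks and a 6 mm high rib there
- spacer_grip (a point): centre of the blue finger grip, 16 (x) x 24 (y) x 26 (z) mm, of the loose brass spacer (0.07 kg); pinch it across its 24 mm. x is square to the blade, z up. Under the grip is the flange, 5 mm thick, 40 mm wide (y), from x = -17 to +21 mm, underside 18 mm below this point. Hooked over a block, this point is 34 mm above and 9 mm along the row from the block's centre
- spacer_blade (a point): middle of the lower edge of the spacer's blade, which hangs from the flange's end: 17 mm towards +x from the grip's centre and 48 mm below it, same axes. The blade is 8 mm thick (x), 40 mm wide (y), 30 mm deep below the flange; on a block it ends 2 mm above the board
- spacer: the whole spacer; origin at the point spacer_blade, same axes
- white_block: the white block; origin at the centre of its underside, 16 mm below white_block_centre
- grey_block: the grey block; origin at the centre of its underside, 16 mm below grey_block_centre
- rest: fixed wooden block on which the spacer hangs at the start, 44 (x) x 50 (y) x 40 mm high, origin under its centre on the bench, with a 6 mm thick foot 64 x 70 mm. The spacer's flange lies on its top, blade at its +x side, spacer x along rest x: the grip's centre is then at about x = +9.5 mm, y = 0, z = 58 mm
- jar_red: the tall pinkish-red jar with a red lid, 53 mm diameter, 99 mm high; bystander, stands to the right of the hearth. Origin at the centre of its underside
- jar_cap: low white jar with a black cap, 41 mm diameter, 34 mm high; bystander behind the hearth. Origin at the centre of its underside
- tin_small: plain grey-white tin, 47 mm diameter, 50 mm high; bystander behind the hearth. Origin at the centre of its underside
- jar_yellow: yellow jar with a white lid, 48 mm diameter, 60 mm high; bystander behind the middle of the bench. Origin at the centre of its underside
- pliers: red-handled pliers lying flat, 44 x 140 x 10 mm; bystander near the front edge. Origin at the centre of its underside
- brush: brass wire brush lying flat, 13 x 200 x 24 mm; bystander near the front edge at the right. Origin at the centre of its underside
Mind the look-alikes: they are no part of the job. Leave any pink look-alike of the white_block alone.

How it is judged (in metres and radians):
On the way, in this order (a step that is already met when the one before it is completed fails the run):
1. the spacer hangs on the red-brown block with its blade at the open side (x of spacer_grip in the frame of row_start between 0.007 and 0.014 m and y of spacer_grip in the frame of row_start between -0.01 and 0.01 m and z of spacer_grip in the frame of row_start between 0.0315 and 0.0365 m and angle between the x axis of spacer_grip and the x axis of row_start, either way round below 0.1 rad and angle between spacer_grip's own z axis and vertical below 0.07 rad), for 0.2 s.
2. the white block lies in line on the board, released, 8 mm from the red-brown block, with the spacer still in the gap (x of white_block_centre in the frame of row_start between 0.0505 and 0.0535 m and y of white_block_centre in the frame of row_start between -0.005 and 0.005 m and z of white_block_centre in the frame of row_start between -0.002 and 0.002 m and angle between the x axis of white_block_centre and the x axis of row_start, either way round below 0.06 rad and angle between white_block_centre's own z axis and vertical below 0.05 rad and linear speed of white_block below 0.01 m/s and contact force between the fingers and white_block below 0.3 N and x of spacer_grip in the frame of row_start between 0.007 and 0.012 m and y of spacer_grip in the frame of row_start between -0.01 and 0.01 m and z of spacer_grip in the frame of row_start between 0.0315 and 0.0365 m and angle between the x axis of spacer_grip and the x axis of row_start, either way round below 0.1 rad and angle between spacer_grip's own z axis and vertical below 0.07 rad), for 0.2 s.
3. the spacer hangs on the white block with its blade at the open side (x of spacer_grip in the frame of row_start between 0.058 and 0.067 m and y of spacer_grip in the frame of row_start between -0.01 and 0.01 m and z of spacer_grip in the frame of row_start between 0.0315 and 0.0365 m and angle between the x axis of spacer_grip and the x axis of row_start, either way round below 0.1 rad and angle between spacer_grip's own z axis and vertical below 0.07 rad), for 0.2 s.
At the end, for the whole second after the job is handed in: In the order red-brown, white, grey the blocks lie flat on the board, released and still, gaps 6.5 to 9.5 mm, within 5 mm of the row's line and 3.4 degrees of square; the spacer hangs still and upright on the white block with its blade in the gap before the grey one (within 10 mm of the row's line) (x of white_block_centre in the frame of row_start between 0.0505 and 0.0535 m and y of white_block_centre in the frame of row_start between -0.005 and 0.005 m and z of white_block_centre in the frame of row_start between -0.002 and 0.002 m and angle between the x axis of each of white_block_centre, grey_block_centre and the x axis of row_start, either way round below 0.06 rad and angle between each of white_block_centre, grey_block_centre's own z axis and vertical below 0.05 rad and linear speed of each of white_block, grey_block, spacer below 0.01 m/s and contact force between the fingers and white_block below 0.3 N and horizontal distance between grey_block_centre and white_block_centre between 0.0505 and 0.0538 m and x of grey_block_centre in the frame of row_start above 0.09 m and y of grey_block_centre in the frame of row_start between -0.005 and 0.005 m and z of grey_block_centre in the frame of row_start between -0.002 and 0.002 m and contact force between the fingers and grey_block below 0.3 N and x of spacer_grip in the frame of row_start between 0.058 and 0.0645 m and y of spacer_grip in the frame of row_start between -0.01 and 0.01 m and z of spacer_grip in the frame of row_start between 0.0315 and 0.0365 m and angle between the x axis of spacer_grip and the x axis of row_start, either way round below 0.1 rad and angle between spacer_grip's own z axis and vertical below 0.07 rad); the robot touches nothing.
It fails at once if one of the bystanders (jars, tin, pliers, brush) is moved by more than 20 mm (distance of any of jar_red, jar_cap, tin_small, jar_yellow, pliers, brush from where it was at the start of the episode above 0.02 m).
It also fails if it takes over 72 s, if anything falls off the work surface, if the arm or the gripper's body presses on something with over 40 N, if the wrist force passes 120 N, or if a joint passes its speed limit or range.

## Working session

There is one attempt and no reset: what is moved stays moved. The work goes in short steps, Python scripts to look and compute and a tool call to move; the robot and the scene stay as the last step left them, time stands still between calls to the robot, and variables do not carry over. Pictures are saved under pics/ and viewed, at most 10 in all, crops included, and the job is handed in when it is done.

Besides the shell and the picture viewer there is one more tool, called after "Emit:" as name(argument=value, ...) on one line, values as JSON. move_arm: Moves the arm, as the interface text tells. Its arguments: {"type":"object","properties":{"commands":{"type":"array"}},"required":["commands"]}

```bash
ls; mkdir -p pics; python3 - <<'E'
from cell import *
import cv2,numpy as np
s=state();print(s)
for n in("scene","side"):
    c=camera_info(n);print(n,np.round(c["K"],1).tolist(),np.round(c["cam_to_world"],3).tolist())
    im=read_camera(n);cv2.imwrite(f"pics/{n}0.png",im);cv2.imwrite(f"pics/{n}0L.png",cv2.resize(im,(800,600),interpolation=cv2.INTER_CUBIC))
E
```

```text
pics
{'t': 0.0, 'joints': array([-1.35162335e+00,  4.91545279e-01,  1.55942798e+00, -1.49695168e-05,
        1.09167037e+00, -1.05609832e-01]), 'qvel': array([-1.03862771e-03,  1.63703352e-04, -2.94589134e-03,  1.09876004e-03,
       -7.27344523e-04,  6.03683915e-05]), 'tau': array([ 9.46956206e-04, -6.12639141e+01, -2.58182949e+01,  6.94249989e-02,
        4.82248224e-02, -7.15607302e-05]), 'eef_pos': array([ 199.40220754, -592.09908691,  214.07800687]), 'tcp_rot': array([-3.14054613e+00, -9.75844273e-05,  3.24789666e-01]), 'ft_force': array([-0.59390014,  0.43484668,  0.63108108]), 'moment': array([-0.01983845,  0.0093381 , -0.04788093]), 'grip_force': 0.0, 'opening': 0.9990548734428614}
scene [[469.5, 0.0, 252.0], [0.0, 469.5, 198.8], [0.0, 0.0, 1.0]] [[-0.83, -0.271, 0.487, -127.512], [-0.557, 0.415, -0.719, 885.205], [-0.007, -0.869, -0.495, 748.125], [0.0, 0.0, 0.0, 1.0]]
side [[356.9, 0.0, 252.2], [0.0, 356.9, 191.1], [0.0, 0.0, 1.0]] [[0.973, -0.126, 0.195, 311.92], [-0.232, -0.507, 0.83, -917.21], [-0.005, -0.853, -0.522, 612.612], [0.0, 0.0, 0.0, 1.0]]
```

View pics/scene0L.png

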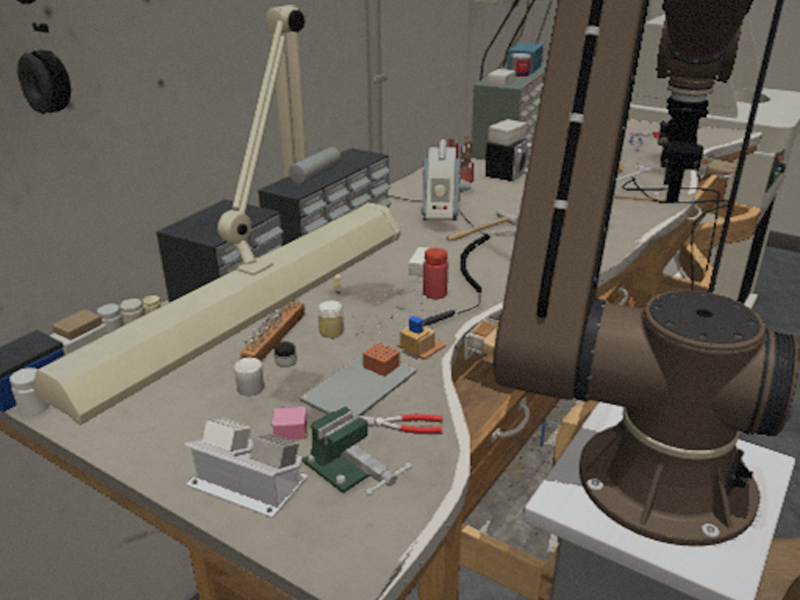

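View pics/side0L.png

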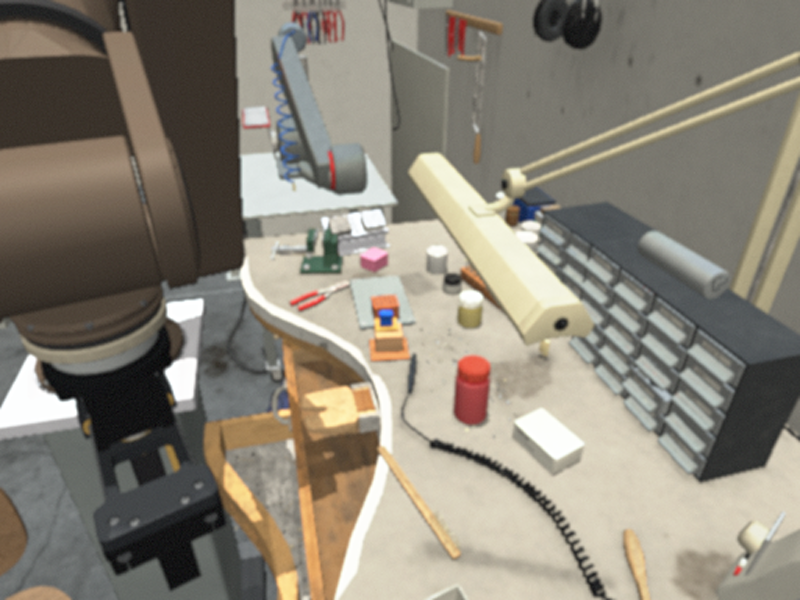

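The scene picture (800x600 enlargement) shows:
- red-brown block on the hearth at (381,358), with the spacer's blue grip on the rest at (416,326)
- rack at (248,470), white block in its far place at (225,437) and grey in its near place at (272,453)
- the pink look-alike flat on the bench at (290,423), to be left alone
- green vice at (338,448), with the lamp shade behind

The side view agrees.

```bash
cat > h.py <<'E'
from cell import *
import cv2,numpy as np
def cam(n): c=camera_info(n); return np.array(c["K"]),np.array(c["cam_to_world"])
def ray(c,p,z):
    K,T=c; d=T[:3,:3]@np.linalg.solve(K,[p[0],p[1],1]); o=T[:3,3]; return o+d*(z-o[2])/d[2]
def proj(c,P):
    K,T=c; q=(np.atleast_2d(P)-T[:3,3])@T[:3,:3]; q=q@K.T; return q[:,:2]/q[:,2:]
def tri(obs):  # [(cam,px),...]
    A=np.zeros((3,3));b=np.zeros(3)
    for (K,T),p in obs:
        d=T[:3,:3]@np.linalg.solve(K,[p[0],p[1],1]); d/=np.linalg.norm(d); M=np.eye(3)-np.outer(d,d);A+=M;b+=M@T[:3,3]
    return np.linalg.solve(A,b)
def shot(n,f,crop=None,w=800):
    c=cam(n); im=read_camera(n); cv2.imwrite(f"pics/{f}.png",im)
    return c,im
E
python3 - <<'E'
from h import *
c=cam("scene");s=1.5625
for n,p,z in [("redtop",(381,353),40),("grip",(416,322),75),("white",(227,432),55),("grey",(275,450),55),("pink",(290,417),32),
 ("hearthL",(302,398),8),("hearthfront",(345,417),8),("hearthback",(378,340),8),("hearthR",(415,370),8),("vice",(335,425),85),("tin",(248,366),50),("jar_red",(436,255),99),("shadeend",(80,410),110),("shade2",(398,235),110),("rackfootL",(190,485),0),("rackfootF",(268,508),0),("rackfootR",(305,473),0)]:
    print(n,ray(c,np.array(p)/s,z).round())
print(camera_info("wrist"))
E
```

```text
redtop [503.  -5.  40.]
grip [478. -79.  75.]
white [558. 316.  55.]
grey [472. 307.  55.]
pink [525. 215.  32.]
hearthL [564. 143.   8.]
hearthfront [472. 144.   8.]
hearthback [562. -79.   8.]
hearthR [449. -32.   8.]
vice [410. 244.  85.]
tin [660. 165.  50.]
jar_red [ 567. -296.   99.]
shadeend [715. 441. 110.]
shade2 [ 674. -318.  110.]
rackfootL [571. 387.   0.]
rackfootF [444. 359.   0.]
rackfootR [447. 275.   0.]
{'K': array([[272.20040081,   0.        , 251.62969422],
       [  0.        , 272.20040081, 186.51078134],
       [  0.        ,   0.        ,   1.        ]]), 'cam_to_world': array([[ 3.19238647e-01, -9.09958412e-01, -2.64692981e-01,
         2.74112111e+02],
       [-9.47671230e-01, -3.07249915e-01, -8.66990743e-02,
        -5.67894458e+02],
       [-2.43434371e-03,  2.78519618e-01, -9.60427455e-01,
         3.84201934e+02],
       [ 0.00000000e+00,  0.00000000e+00,  0.00000000e+00,
         1.00000000e+00]])}
```

Emit:
move_arm(commands=[[[2.1,3.9,0.5],[0,0,7],1],[[2.1,3.9,0.5],[0,0,7],1],[[2.1,3.9,0.5],[0,0,7],1],[[2.1,3.9,0.5],[0,0,7],1],[[2.1,3.9,0.5],[0,0,7],1],[[2.1,3.9,0.5],[0,0,7],1],[[2.1,3.9,0.5],[0,0,7],1],[[2.1,3.9,0.5],[0,0,7],1],[[2.1,3.9,0.5],[0,0,7],1],[[2.1,3.9,0.5],[0,0,5],1]])

```text
t: 1.1
eef_pos: [409.9, -200.6, 264.8]
tcp_rot: [3.142, -0.0, 1.516]
ft_force: [0.8, -1.0, 0.1]
opening: 0.998
grip_force: 0.0
```

Emit:
move_arm(commands=[[[2.5,4.2,0],[0,0,0],1],[[2.5,4.2,0],[0,0,0],1],[[2.5,4.2,0],[0,0,0],1],[[0,0,0],[0,0,0],1],[[0,0,0],[0,0,0],1]])

```text
t: 1.6
eef_pos: [484.5, -75.4, 264.3]
tcp_rot: [-3.141, -0.0, 1.514]
ft_force: [-0.2, -0.4, -0.4]
opening: 1.001
grip_force: 0.0
```

```bash
python3 - <<'E'
from h import *
s=state();print(s["eef_pos"],s["tcp_rot"],s["t"],s["joints"])
c,im=shot("wrist","w1");np.savez("w1.npz",K=c[0],T=c[1])
cv2.imwrite("pics/w1L.png",cv2.resize(im,(800,600),interpolation=cv2.INTER_CUBIC))
E
```

```text
[484.50068162 -75.40363497 264.28361646] [-3.14080363e+00 -5.45994427e-05  1.51432062e+00] 1.6 [-2.89127343e-01  2.45480125e-01  1.81036721e+00 -1.45521253e-04
  1.08652568e+00 -2.32583856e-01]
```

View pics/w1L.png

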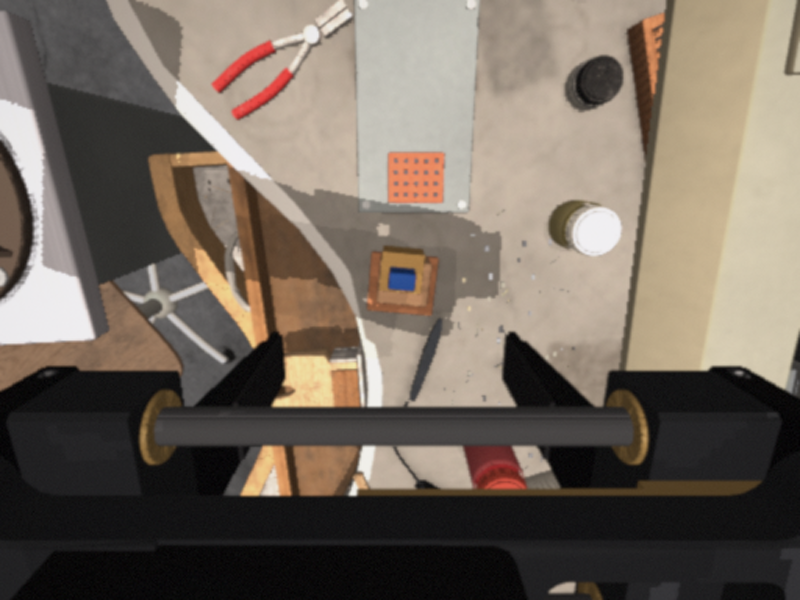

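The wrist view (enlarged) shows the red-brown block at (416,178), the spacer on the rest with blue grip at (402,279), and the hearth running up the picture from corners (360,208) and (468,210). I'll enlarge that part.

```bash
python3 - <<'E'
import cv2
im=cv2.imread("pics/w1.png")[85:210,220:320]
cv2.imwrite("pics/w1c.png",cv2.resize(im,None,fx=4.8,fy=4.8,interpolation=cv2.INTER_CUBIC))
E
```

```text
(no output)
```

View pics/w1c.png

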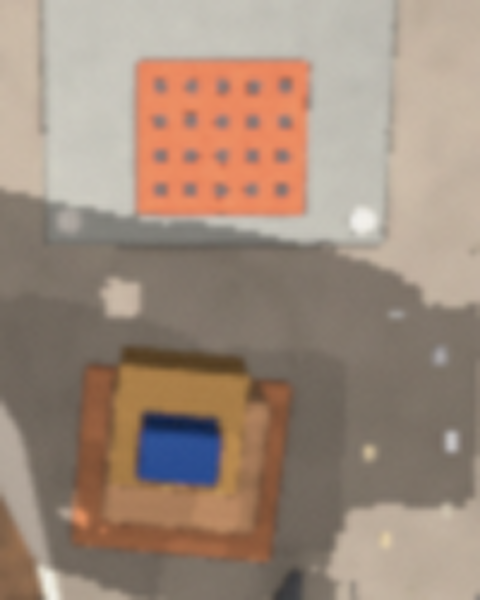

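```bash
cat >> h.py <<'E'
def load(f): d=np.load(f); return d["K"],d["T"]
def quad(c,ps,z):
    P=np.array([ray(c,p,z) for p in ps]); return P
E
python3 - <<'E'
from h import *
c=load("w1.npz");f=lambda p:(np.array(p)+.5)/4.8-.5+[220,85]
def show(n,ps,z):
    P=quad(c,[f(p) for p in ps],z); d=lambda i,j:P[j]-P[i]
    print(n,P.mean(0).round(1),"len",[round(np.linalg.norm(d(i,(i+1)%4)),1) for i in range(4)],
     "ang",[round(np.degrees(np.arctan2(*d(i,j)[1::-1])),1) for i,j in((0,1),(3,2),(3,0),(2,1))])
show("red",[(137,60),(309,61),(306,214),(138,213)],40)
show("blue",[(139,431),(219,434),(219,485),(138,483)],71)
show("flange",[(123,363),(248,373),(239,492),(112,486)],45)
show("restfoot",[(86,365),(293,381),(271,559),(73,543)],6)
show("hearthfront",[(44,60),(393,60),(381,243),(46,241)],8)
print(c[1][:3,3])
# scene grip check
E
```

```text
red [508.2  -6.   40. ] len [np.float64(49.4), np.float64(43.1), np.float64(49.7), np.float64(43.1)] ang [np.float64(-3.5), np.float64(-3.6), np.float64(87.0), np.float64(87.5)]
blue [490.4 -93.4  71. ] len [np.float64(22.9), np.float64(15.2), np.float64(23.4), np.float64(15.4)] ang [np.float64(-5.4), np.float64(-4.7), np.float64(85.5), np.float64(87.6)]
flange [491.5 -91.1  45. ] len [np.float64(37.9), np.float64(37.5), np.float64(39.4), np.float64(38.8)] ang [np.float64(-7.8), np.float64(-6.0), np.float64(81.4), np.float64(83.6)]
restfoot [ 491.2 -112.5    6. ] len [np.float64(69.1), np.float64(62.9), np.float64(68.8), np.float64(62.5)] ang [np.float64(-7.7), np.float64(-8.1), np.float64(81.8), np.float64(81.5)]
hearthfront [507.4 -10.9   8. ] len [np.float64(108.3), np.float64(56.0), np.float64(107.9), np.float64(55.4)] ang [np.float64(-3.2), np.float64(-3.6), np.float64(86.1), np.float64(85.7)]
[489.35678594   2.2409698  434.35760281]
```

Emit:
move_arm(commands=[[[0.3,-0.9,-4],[0,0,-2],1],[[0.3,-0.9,-4.5],[0,0,-2],1],[[0,0,-4.5],[0,0,0],0.7],[[0,0,-4],[0,0,0],0.6],[[0,0,-3],[0,0,0],0.5],[[0,0,-1.5],[0,0,0],0.5],[[0,0,0],[0,0,0],0.5]])

```text
t: 2.35
eef_pos: [489.0, -95.5, 48.0]
tcp_rot: [-3.138, -0.001, 1.439]
ft_force: [1.2, -0.2, 0.9]
opening: 0.638
grip_force: 0.0
```

```bash
python3 - <<'E'
from h import *
s=state();print(s["eef_pos"],s["tcp_rot"],s["opening"],s["ft_force"])
c,im=shot("wrist","w2");np.savez("w2.npz",K=c[0],T=c[1])
print(proj(c,[s["eef_pos"]]))
cv2.imwrite("pics/w2L.png",cv2.resize(im[80:,130:390],(780,912),interpolation=cv2.INTER_CUBIC)[:600])
E
```

```text
[489.00443136 -95.49971377  47.96095   ] [-3.13788478e+00 -6.59929903e-04  1.43945467e+00] 0.6378356878917399 [ 1.22517731 -0.20668185  0.91049383]
[[251.39538718 227.24479545]]
```

View pics/w2L.png

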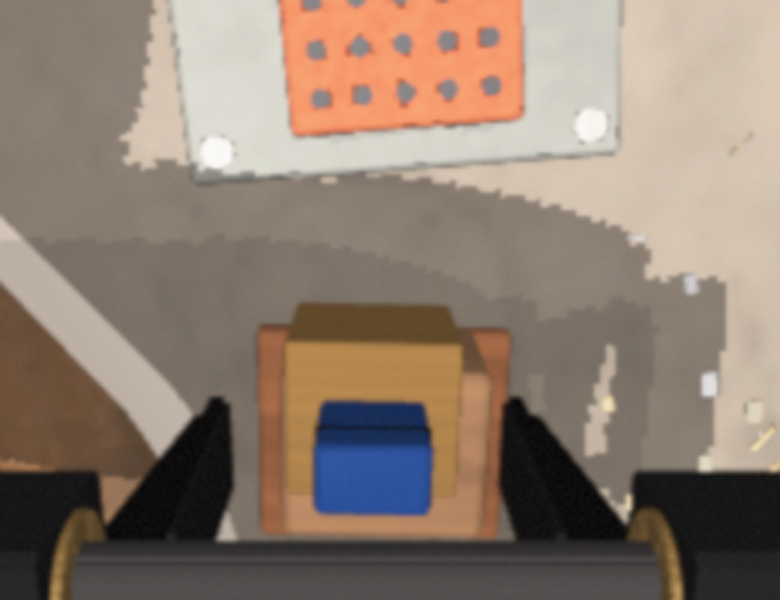

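The spacer's grip sits between the fingers at (373,470) and is square to them. I'll check the offset numerically.

```bash
python3 - <<'E'
from h import *
c=load("w2.npz");f=lambda p:(np.array(p)+.5)/3-.5+[130,80]
P=quad(c,[f(p) for p in[(317,443),(430,441),(432,514),(314,514)]],71);print(P.round(1),P.mean(0))
P=quad(c,[f(p) for p in[(290,345),(461,345)]],45);print(P.round(1),P.mean(0))
P=quad(c,[f(p) for p in[(294,136),(522,119)]],40);print(P.round(1),P.mean(0),np.degrees(np.arctan2(*(P[1]-P[0])[1::-1])))
P=quad(c,[f(p) for p in[(196,184),(616,154)]],8);print(P.round(1),P.mean(0),np.degrees(np.arctan2(*(P[1]-P[0])[1::-1])))
E
```

```text
[[ 481.1  -83.9   71. ]
 [ 503.1  -86.3   71. ]
 [ 501.8 -102.3   71. ]
 [ 478.3  -99.2   71. ]] [491.08730833 -92.93502855  71.        ]
[[475.3 -71.2  45. ]
 [513.  -76.2  45. ]] [494.17364772 -73.69931066  45.        ]
[[482.8 -26.7  40. ]
 [531.2 -29.5  40. ]] [506.96113331 -28.08912793  40.        ] -3.3466108798256213
[[452.9 -36.7   8. ]
 [559.6 -43.1   8. ]] [506.23921125 -39.91743496   8.        ] -3.451949904974888
```

Emit:
move_arm(commands=[[[0.2,0.2,0],[0,0,0],0.4],[[0,0,0],[0,0,0],0.2],[[0,0,0],[0,0,0],0.1],[[0,0,0],[0,0,0],0.1],[[0,0,0],[0,0,0],0.1],[[0,0,0],[0,0,0],0.1]])

```text
t: 3.0
eef_pos: [492.6, -92.4, 50.2]
tcp_rot: [3.141, 0.0, 1.442]
ft_force: [-2.0, 0.8, 7.3]
opening: 0.252
grip_force: 30.0
```

Emit:
move_arm(commands=[[[0,0,1],[0,0,0],0.1],[[0,0,3],[0,0,0],0.1],[[0,0,3],[0,0,0],0.1],[[0.4,2.4,0],[0,0,2.1],0.1],[[0.5,3.2,0],[0,0,2],0.1],[[0.5,3,0],[0,0,0],0.1],[[0.2,1.2,0],[0,0,0],0.1],[[0,0,0],[0,0,0],0.1],[[0,0,0],[0,0,0],0.1]])

```text
t: 3.9
eef_pos: [508.4, 5.2, 119.8]
tcp_rot: [3.142, 0.0, 1.514]
ft_force: [-1.2, -0.2, -1.6]
opening: 0.248
grip_force: 30.0
```

```bash
python3 - <<'E'
from h import *
s=state();print(s["eef_pos"],s["tcp_rot"],s["opening"],s["ft_force"],s["t"])
c,im=shot("wrist","w3");np.savez("w3.npz",K=c[0],T=c[1])
cv2.imwrite("pics/w3L.png",cv2.resize(im[80:280,130:390],None,fx=3,fy=3,interpolation=cv2.INTER_CUBIC))
E
```

```text
[508.38474784   5.18448193 119.80779388] [3.14152182e+00 1.84498795e-04 1.51382288e+00] 0.2480841504478445 [-1.19331408 -0.18359851 -1.5501978 ] 3.9
```

View pics/w3L.png

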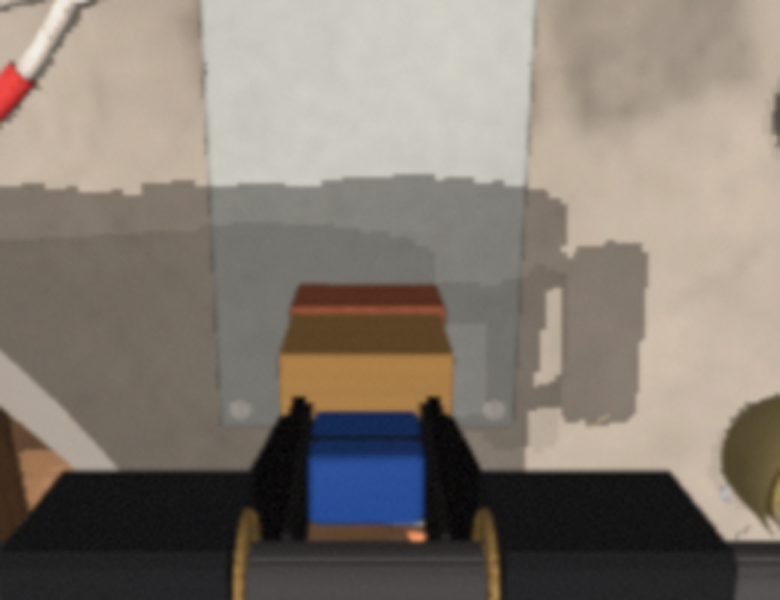

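```bash
python3 - <<'E'
from h import *
c=load("w3.npz");f=lambda p:(np.array(p)+.5)/3-.5+[130,80]
u=np.array([np.cos(np.radians(86.6)),np.sin(np.radians(86.6))])
for ps,z,o in [([(281,353),(453,353)],114.6,21),([(292,307),(443,307)],40,22),([(300,285),(438,285)],8,22)]:
    P=quad(c,[f(p) for p in ps],z);m=P.mean(0)
    print(P.round(1).tolist(),np.linalg.norm(P[1]-P[0]).round(1),"centre",(m[:2]-o*u).round(1),np.degrees(np.arctan2(*(P[1]-P[0])[1::-1])).round(1))
P=quad(c,[f(p) for p in [(314,446),(425,446),(425,522),(309,522)]],140.6);print(P.round(1).tolist(),P.mean(0).round(1))
E
```

```text
[[490.5, 25.9, 114.6], [529.3, 23.7, 114.6]] 38.9 centre [508.6   3.9] -3.2
[[485.6, 16.8, 40.0], [533.4, 14.1, 40.0]] 47.9 centre [508.2  -6.5] -3.2
[[485.6, 16.2, 8.0], [534.5, 13.4, 8.0]] 49.0 centre [508.7  -7.1] -3.2
[[498.7, 14.6, 140.6], [520.8, 13.3, 140.6], [520.2, -3.6, 140.6], [496.4, -2.3, 140.6]] [509.    5.5 140.6]
```

Emit:
move_arm(commands=[[[0,0.1,-2],[0,0,0],0.1],[[0,0,-2],[0,0,0],0.1],[[0,0,-1.5],[0,0,0],0.1],[[0,0,-0.8],[0,0,0],0.1],[[0,0,-0.4],[0,0,0],0.1],[[0,0,0],[0,0,0],0.1]])

```text
t: 4.55
eef_pos: [508.4, 6.2, 52.5]
tcp_rot: [-3.141, -0.0, 1.513]
ft_force: [-1.3, -0.3, -0.4]
opening: 0.249
grip_force: 30.0
```

Emit:
move_arm(commands=[[[0,0,-0.2],[0,0,0],0.1],[[0,0,0],[0,0,0],0.1]])

```text
t: 4.75
eef_pos: [508.6, 6.6, 51.0]
tcp_rot: [3.141, 0.0, 1.513]
ft_force: [-0.1, 0.5, -1.1]
opening: 0.251
grip_force: 30.0
```

Emit:
move_arm(commands=[[[0,-0.1,-0.1],[0,0,0],0.1],[[0,-0.1,0],[0,0,0],0.1]])

```text
t: 4.95
eef_pos: [508.8, 4.9, 50.3]
tcp_rot: [3.14, -0.0, 1.513]
ft_force: [-0.2, 2.4, 4.0]
opening: 0.247
grip_force: 30.0
```

Emit:
move_arm(commands=[[[0,-0.1,0],[0,0,0],0.1],[[0,0,0],[0,0,0],0.1]])

```text
t: 5.15
eef_pos: [508.8, 4.1, 50.3]
tcp_rot: [3.14, -0.001, 1.513]
ft_force: [-0.2, 6.3, 5.8]
opening: 0.248
grip_force: 30.0
```

Emit:
move_arm(commands=[[[0,0.05,0],[0,0,0],0.2],[[0,0,0],[0,0,0],0.3],[[0,0,0],[0,0,0],0.4],[[0,0,0],[0,0,0],0.5],[[0,0,2],[0,0,0],0.5],[[0,0,4.5],[0,0,0],0.6],[[0,0.5,4.5],[0,0,0],0.75],[[0,1,4.5],[0,0,0],0.75],[[0,0,0],[0,0,0],0.75]])

```text
t: 6.05
eef_pos: [510.4, 19.7, 209.8]
tcp_rot: [3.133, 0.0, 1.514]
ft_force: [0.0, -0.3, -0.3]
opening: 0.736
grip_force: 0.0
```

```bash
python3 - <<'E'
from h import *
s=state();print(s["eef_pos"],s["tcp_rot"],s["opening"],s["ft_force"],s["t"])
c,im=shot("wrist","w4");np.savez("w4.npz",K=c[0],T=c[1])
s,i2=shot("scene","s4")
a=cv2.resize(im[60:300,130:390],(400,370),interpolation=cv2.INTER_CUBIC)
b=cv2.resize(i2[230:340,100:220],(400,370),interpolation=cv2.INTER_CUBIC)
cv2.imwrite("pics/v4.png",np.hstack([a,b]))
E
```

```text
[510.37139593  19.67815298 209.81719828] [3.13263080e+00 1.77210897e-04 1.51401962e+00] 0.7364671738988349 [ 0.04877295 -0.34204192 -0.30627862] 6.05
```

View pics/v4.png

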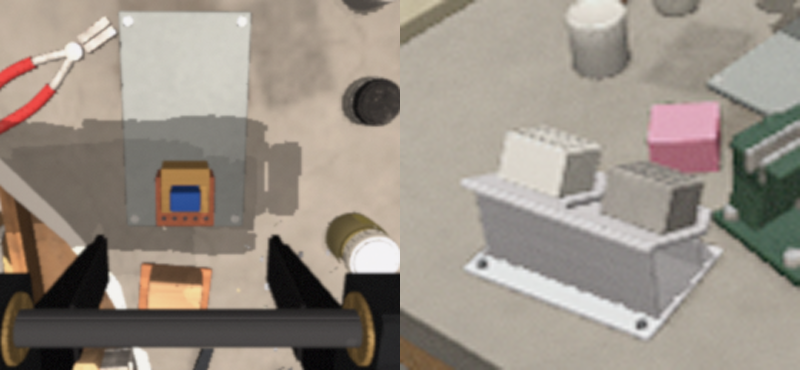

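The spacer hangs on the red-brown block with its blade at the open side (left part, (186,185)). In the right part, the white block is in the far place (545,160) and the grey one in the near place (650,195). The pink block at (685,135) is the look-alike flat on the bench. I'll go above the rack next.

Emit:
move_arm(commands=[[[0,4.8,1],[0,0,0],0.75],[[0,4.8,1],[0,0,0],0.75],[[0,4.8,1],[0,0,0],0.75],[[0,4.8,1],[0,0,0],0.75],[[0,4.8,1],[0,0,0],0.75],[[0,3,0],[0,0,0],0.75],[[0,0,0],[0,0,0],0.75],[[0,0,0],[0,0,0],0.75]])

```text
t: 6.95
eef_pos: [507.9, 289.1, 252.7]
tcp_rot: [-3.139, 0.002, 1.515]
ft_force: [-0.8, -0.7, 0.0]
opening: 0.75
grip_force: 0.0
```

```bash
python3 - <<'E'
from h import *
s=state();print(s["eef_pos"],s["tcp_rot"],s["opening"],s["joints"],s["t"])
c,im=shot("wrist","w5");np.savez("w5.npz",K=c[0],T=c[1])
C=im[60:260,140:400]
cv2.imwrite("pics/w5L.png",cv2.resize(C,None,fx=3,fy=3,interpolation=cv2.INTER_CUBIC))
E
```

```text
[507.94341889 289.1135644  252.71531541] [-3.13891726e+00  1.62533932e-03  1.51455098e+00] 0.7500910036320171 [ 4.04583418e-01  3.98088720e-01  1.60982027e+00 -2.93251944e-04
  1.13680275e+00  4.60954661e-01] 6.95
```

View pics/w5L.png

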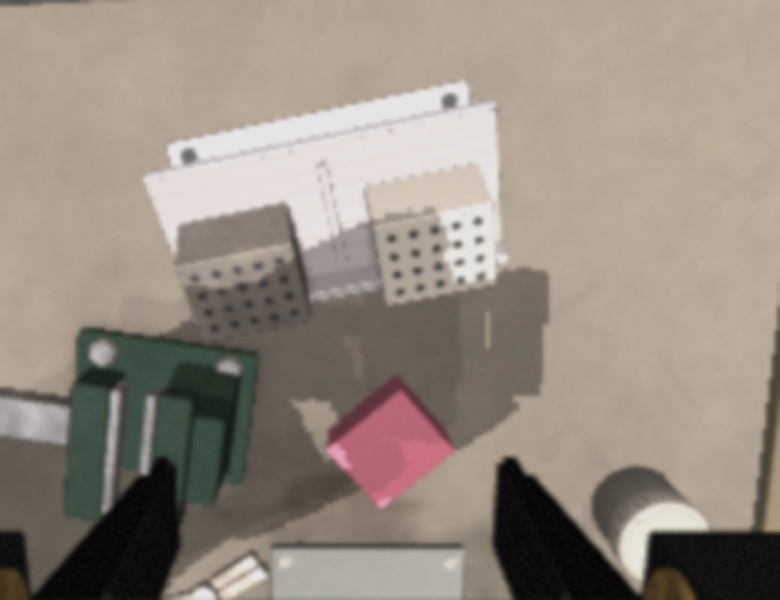

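The picture shows the white block's perforated face with corners about (372,222), (490,205), (494,283), (385,304) and its upper side edge at (366,185)-(487,165). The grey block's corners are (180,263), (296,243), (312,322), (205,340), with upper edge (178,223)-(290,205). I'll fit both poses.

```bash
cat >> h.py <<'E'
from scipy.optimize import least_squares
from scipy.spatial.transform import Rotation as Ro
def Rb(psi): return Ro.from_euler("ZY",[psi,-30],degrees=True)
COR=np.array([(22,25,16),(22,-25,16),(-22,-25,16),(-22,25,16),(22,25,-16),(22,-25,-16)],float)
def fitblock(c,px,yaw=None,tilt=None):
    def f(v):
        R=Ro.from_euler("ZY",[v[3] if yaw is None else yaw,-30],degrees=True)
        return (proj(c,R.apply(COR)+v[:3])-px).ravel()
    r=least_squares(f,[500,320,50,80.]);return r.x,np.sqrt(np.mean(r.fun**2))
E
python3 - <<'E'
from h import *
c=load("w5.npz");f=lambda p:(np.array(p)+.5)/3-.5+[140,60]
W=f([(369,221),(491,204),(496,284),(386,305),(365,185),(488,164)]);G=f([(178,264),(298,243),(313,323),(205,341),(177,223),(290,204)])
for n,p in(("white",W),("grey",G)):
    for y in(None,81.5):
        x,e=fitblock(c,p,y);print(n,x.round(1),e.round(2))
for n,ps,z in [("rackfoot",[(168,145),(468,82)],2),("racktop",[(145,177),(496,103)],70),("pink",[(328,448),(383,507),(453,450),(395,395)],32),("vice",[(66,517),(84,367),(252,380)],60),("hearthEnd",[(273,545),(462,545)],8)]:
    P=quad(c,[f(p) for p in ps],z);print(n,P.round(0).tolist(),np.degrees(np.arctan2(*(P[1]-P[0])[1::-1])))
E
```

```text
white [551.5 326.4  58.8  96.1] 1.17
white [551.7 325.2  47.2  80. ] 4.79
grey [469.1 314.1  58.6  96.9] 0.63
grey [466.3 312.3  45.   80. ] 4.83
rackfoot [[428.0, 371.0, 2.0], [577.0, 392.0, 2.0]] 8.058008401440242
racktop [[431.0, 358.0, 70.0], [578.0, 379.0, 70.0]] 8.20515792205857
pink [[499.0, 218.0, 32.0], [526.0, 184.0, 32.0], [563.0, 214.0, 32.0], [534.0, 245.0, 32.0]] -52.11269055613744
vice [[371.0, 200.0, 60.0], [390.0, 275.0, 60.0], [467.0, 265.0, 60.0]] 75.3709151874787
hearthEnd [[464.0, 153.0, 8.0], [570.0, 147.0, 8.0]] -3.095608441304001
```

```bash
cat > blocks.py <<'E'
from h import *
c=load("w5.npz");f=lambda p:(np.array(p)+.5)/3-.5+[140,60]
W=f([(369,221),(491,204),(496,284),(386,305),(365,185),(488,164)]);G=f([(178,264),(298,243),(313,323),(205,341),(177,223),(290,204)])
E
python3 - <<'E'
from blocks import *
for n,p in(("white",W),("grey",G)):
    x,e=fitblock(c,p,98.2);print(n,x.round(1),e.round(2))
    R=Rb(98.2); print(" tcp target 8 below centre along -z:",(x[:3]+R.apply([0,0,-8])).round(1),"standoff 70:",(x[:3]+R.apply([0,0,62])).round(1))
# tool: z=-block z, x=block x
R=Rb(98.2).as_matrix(); Rt=np.c_[R[:,0],-R[:,1],-R[:,2]]
s=state(); Rc=Ro.from_euler("xyz",s["tcp_rot"]).as_matrix()
print(Ro.from_matrix(Rt).as_euler("xyz",degrees=True),"rotvec deg",np.degrees(Ro.from_matrix(Rt@Rc.T).as_rotvec()).round(1))
E
```

```text
white [551.7 326.4  58.5  80. ] 1.36
 tcp target 8 below centre along -z: [551.1 330.3  51.5] standoff 70: [556.1 295.7 112.2]
grey [469.2 314.1  58.6  80. ] 0.76
 tcp target 8 below centre along -z: [468.6 318.1  51.6] standoff 70: [473.6 283.4 112.3]
[180.  -30.   98.2] rotvec deg [30.1  1.2 11.2]
```

Emit:
move_arm(commands=[[[1.2,0.1,-2],[7.5,0.3,2.8],0.75],[[1.2,0.1,-2.5],[7.5,0.3,2.8],0.75],[[1.2,0.2,-3],[7.5,0.3,2.8],0.75],[[1.2,0.2,-3],[7.6,0.3,2.8],0.75],[[0,0,0],[0,0,0],0.75],[[0,0,0],[0,0,0],0.75]])

```text
t: 7.6
eef_pos: [554.5, 293.4, 153.3]
tcp_rot: [-3.135, -0.503, 1.7]
ft_force: [0.4, 0.1, 1.4]
opening: 0.747
grip_force: 0.0
```

```bash
cat > rem.py <<'E'
from h import *
def rem(pos,R=None):
    s=state();Rc=Ro.from_euler("xyz",s["tcp_rot"])
    print("pos",s["eef_pos"].round(1),"rpy",np.degrees(s["tcp_rot"]).round(1),"op",round(s["opening"],3),"F",s["ft_force"].round(1),"j",s["joints"].round(2))
    print("remain cm",((np.array(pos)-s["eef_pos"])/10).round(2), "rotvec",np.degrees((R*Rc.inv()).as_rotvec()).round(1) if R is not None else "")
def tool(yaw,tilt=-30): return Ro.from_euler("xyz",[180,tilt,yaw],degrees=True)
E
python3 - <<'E'
from rem import *
rem([551.1,330.3,51.5],tool(98.2))
c,im=shot("wrist","w6");np.savez("w6.npz",K=c[0],T=c[1])
cv2.imwrite("pics/w6L.png",cv2.resize(im[100:300,130:390],None,fx=3,fy=3,interpolation=cv2.INTER_CUBIC))
E
```

```text
pos [554.5 293.4 153.3] rpy [-179.6  -28.8   97.4] op 0.747 F [0.4 0.1 1.4] j [ 0.17  0.56  1.73  0.64  0.95 -0.37]
remain cm [ -0.34   3.69 -10.18] rotvec [ 1.2 -0.2  0.6]
```

View pics/w6L.png

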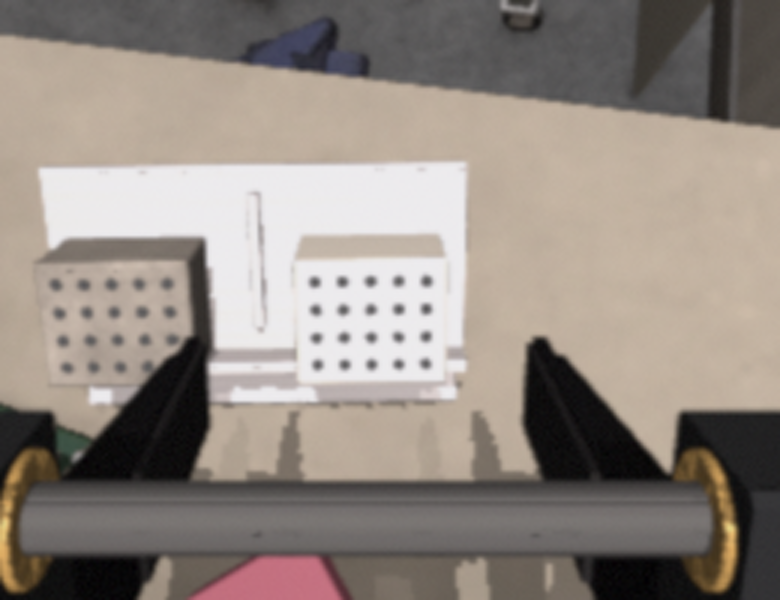

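The view along the slope shows the white block's face at corners (294,259), (446,256), (445,380), (300,384) with upper edge (303,236)-(443,234), and the grey block to its left.

```bash
python3 - <<'E'
from rem import *
c=load("w6.npz");f=lambda p:(np.array(p)+.5)/3-.5+[130,100]
W=f([(294,259),(446,256),(445,380),(300,384),(303,236),(443,234)])
G=f([(37,262),(191,259),(192,380),(51,385),(63,240),(205,238)])
for p in(W,G):
  for y in(None,98.2,97.2):
    x,e=fitblock(c,p,y);print(x.round(1),e.round(2),(x[:3]+Rb(y or x[3]).apply([0,0,-8])).round(1))
P=quad(c,[f(p) for p in[(40,168),(466,163)]],70);print(np.degrees(np.arctan2(*(P[1]-P[0])[1::-1])),np.linalg.norm(P[1]-P[0]))
E
```

```text
[551.3 327.7  55.1  98.2] 0.55 [550.8 331.6  48.1]
[551.3 327.7  55.1  80. ] 0.55 [550.8 331.6  48.1]
[551.3 327.7  55.   80. ] 0.68 [550.8 331.6  48.1]
[465.6 316.   52.1  98.3] 0.99 [465.  320.   45.2]
[465.6 316.   52.1  80. ] 0.99 [465.  320.   45.2]
[465.5 316.   52.1  80. ] 1.09 [465.  320.   45.2]
8.150995812072038 148.67216208274658
```

Emit:
move_arm(commands=[[[0.5,-2.1,0],[1.2,-0.2,0.6],0.75],[[0,0,0],[0,0,0],0.75],[[-0.2,1.45,-2.5],[0,0,0],0.75],[[-0.2,1.45,-2.5],[0,0,0],0.75],[[-0.2,1.45,-2.5],[0,0,0],0.75],[[-0.1,0.7,-1.3],[0,0,0],0.75],[[0,0,0],[0,0,0],0.75],[[0,0,0],[0,0,0],0.75]])

```text
t: 8.45
eef_pos: [552.5, 325.0, 67.1]
tcp_rot: [3.136, -0.526, 1.721]
ft_force: [-0.1, -0.7, 0.2]
opening: 0.751
grip_force: 0.0
```

```bash
python3 - <<'E'
from rem import *
rem([551,331,50],tool(98.2))
E
```

```text
pos [552.5 325.   67.1] rpy [179.7 -30.1  98.6] op 0.751 F [-0.1 -0.7  0.2] j [ 0.21  0.69  1.77  0.77  0.8  -0.52]
remain cm [-0.15  0.6  -1.71] rotvec [-0.1  0.3 -0.3]
```

Emit:
move_arm(commands=[[[-0.1,0.2,-0.7],[0,0,0],0.75],[[0,0.3,-0.6],[0,0,0],0.75],[[0,0.1,-0.3],[0,0,0],0.75],[[0,0,0],[0,0,0],0.75]])

```text
t: 8.85
eef_pos: [552.0, 330.6, 49.9]
tcp_rot: [3.136, -0.526, 1.72]
ft_force: [4.2, 1.8, -2.8]
opening: 0.75
grip_force: 1.9
```

Emit:
move_arm(commands=[[[0,0,0],[0,0,0],0.6],[[0,0,0],[0,0,0],0.5],[[0,0,0],[0,0,0],0.4],[[0,0,0],[0,0,0],0.4],[[0,0,0],[0,0,0],0.4],[[0,0,0],[0,0,0],0.4]])

```text
t: 9.45
eef_pos: [551.0, 330.6, 49.9]
tcp_rot: [3.138, -0.526, 1.72]
ft_force: [-1.8, -3.1, 0.2]
opening: 0.526
grip_force: 30.0
```

Emit:
move_arm(commands=[[[0.1,-0.6,1],[0,0,0],0.4],[[0.2,-1.5,2.6],[0,0,0],0.4],[[0.2,-1.5,2.6],[0,0,0],0.4],[[0,-0.5,4],[0,0,0],0.4],[[-0.7,-3.9,0],[-6,-0.2,-2.3],0.4],[[-0.7,-3.9,0],[-6,-0.3,-2.3],0.4],[[-0.7,-3.9,0],[-6,-0.2,-2.3],0.4],[[-0.7,-3.9,0],[-6,-0.3,-2.3],0.4],[[-0.7,-3.9,0],[-6,-0.2,-2.3],0.4],[[-0.7,-3.5,0],[0,0,0],0.4]])

```text
t: 10.45
eef_pos: [513.6, 59.1, 152.1]
tcp_rot: [3.14, 0.001, 1.514]
ft_force: [1.4, -0.4, -5.7]
opening: 0.523
grip_force: 30.0
```

Emit:
move_arm(commands=[[[0,0,-2],[0,0,0],0.4],[[0,0,0],[0,0,0],0.4],[[0,0,0],[0,0,0],0.4]])

```text
t: 10.75
eef_pos: [514.2, 59.8, 131.9]
tcp_rot: [-3.141, -0.003, 1.514]
ft_force: [0.4, 0.1, -5.1]
opening: 0.527
grip_force: 30.0
```

```bash
python3 - <<'E'
from rem import *
rem([511.7,53.8,20],tool(86.6,0))
E
```

```text
pos [514.2  59.8 131.9] rpy [-180.    -0.2   86.7] op 0.527 F [ 0.4  0.1 -5.1] j [-0.01  0.45  1.91  0.    0.78  0.04]
remain cm [ -0.25  -0.6  -11.19] rotvec [-0.2 -0.  -0.1]
```

Emit:
move_arm(commands=[[[-0.2,-0.3,-4],[-0.2,0,0],0.4],[[0,0,-4],[0,0,0],0.4],[[0,0,-2.5],[0,0,0],0.4],[[0,0,-0.5],[0,0,0],0.4],[[0,0,0],[0,0,0],0.4]])

```text
t: 11.25
eef_pos: [512.6, 57.1, 22.1]
tcp_rot: [3.141, 0.001, 1.515]
ft_force: [-0.6, 0.7, -4.5]
opening: 0.523
grip_force: 30.0
```

```bash
python3 - <<'E'
from rem import *
rem([511.7,53.8,17.6],tool(86.6,0))
c,im=shot("wrist","w7");np.savez("w7.npz",K=c[0],T=c[1])
cv2.imwrite("pics/w7L.png",cv2.resize(im[60:260,130:390],None,fx=3,fy=3,interpolation=cv2.INTER_CUBIC))
shot("side","s7");shot("scene","c7")
E
```

```text
pos [512.6  57.1  22.1] rpy [180.    0.   86.8] op 0.523 F [-0.6  0.7 -4.5] j [-0.02  0.63  1.99 -0.    0.52  0.04]
remain cm [-0.09 -0.33 -0.45] rotvec [ 0.1  0.  -0.2]
```

Lowering in small steps until the board carries it.

Emit:
move_arm(commands=[[[-0.1,0,-0.2],[0,0,0],0.4],[[0,0,0],[0,0,0],0.4]])

```text
t: 11.6
eef_pos: [511.4, 56.7, 20.6]
tcp_rot: [3.139, 0.001, 1.514]
ft_force: [-0.4, 0.9, -5.5]
opening: 0.524
grip_force: 30.0
```

Emit:
move_arm(commands=[[[0,0,-0.1],[0,0,0],0.4],[[0,0,0],[0,0,0],0.4]])

```text
t: 11.8
eef_pos: [511.3, 56.6, 19.0]
tcp_rot: [3.14, 0.001, 1.514]
ft_force: [1.1, 0.5, -5.2]
opening: 0.523
grip_force: 30.0
```

Emit:
move_arm(commands=[[[0,0,-0.1],[0,0,0],0.4],[[0,0,0],[0,0,0],0.4]])

```text
t: 12.0
eef_pos: [511.3, 56.7, 17.8]
tcp_rot: [3.141, 0.001, 1.514]
ft_force: [0.1, 0.2, -5.6]
opening: 0.525
grip_force: 30.0
```

Emit:
move_arm(commands=[[[0,0,-0.1],[0,0,0],0.4],[[0,0,0],[0,0,0],0.4]])

```text
t: 12.2
eef_pos: [511.2, 56.6, 16.8]
tcp_rot: [3.141, 0.001, 1.514]
ft_force: [0.2, -0.4, -5.1]
opening: 0.523
grip_force: 30.0
```

Emit:
move_arm(commands=[[[0,0,-0.1],[0,0,0],0.4],[[0,0,0],[0,0,0],0.4]])

```text
t: 12.4
eef_pos: [511.2, 56.7, 15.8]
tcp_rot: [3.141, 0.001, 1.514]
ft_force: [-1.3, 0.5, -5.3]
opening: 0.523
grip_force: 30.0
```

Emit:
move_arm(commands=[[[0,0,-0.1],[0,0,0],0.4],[[0,0,0],[0,0,0],0.4]])

```text
t: 12.6
eef_pos: [511.2, 56.7, 14.8]
tcp_rot: [3.141, 0.001, 1.514]
ft_force: [0.3, 0.5, -5.2]
opening: 0.525
grip_force: 30.0
```

Emit:
move_arm(commands=[[[0,0,-0.1],[0,0,0],0.4],[[0,0,0],[0,0,0],0.4]])

```text
t: 12.8
eef_pos: [511.2, 56.7, 13.8]
tcp_rot: [3.141, 0.001, 1.514]
ft_force: [-0.0, 0.1, -4.3]
opening: 0.525
grip_force: 30.0
```

Emit:
move_arm(commands=[[[0,0,-0.1],[0,0,0],0.4],[[0,0,0],[0,0,0],0.4]])

```text
t: 13.0
eef_pos: [511.2, 56.7, 12.8]
tcp_rot: [3.141, 0.001, 1.514]
ft_force: [-0.6, -0.0, -5.1]
opening: 0.526
grip_force: 30.0
```

Emit:
move_arm(commands=[[[0,0,-0.1],[0,0,0],0.4],[[0,0,0],[0,0,0],0.4]])

```text
t: 13.2
eef_pos: [511.3, 56.6, 12.5]
tcp_rot: [3.14, 0.001, 1.514]
ft_force: [-1.9, -0.1, 5.4]
opening: 0.525
grip_force: 30.0
```

Emit:
move_arm(commands=[[[0,0,-0.1],[0,0,0],0.4],[[0,0,0],[0,0,0],0.4]])

```text
t: 13.4
eef_pos: [511.3, 56.6, 12.4]
tcp_rot: [3.14, 0.001, 1.514]
ft_force: [-5.3, -1.4, 19.5]
opening: 0.52
grip_force: 30.0
```

Emit:
move_arm(commands=[[[0,0,0.2],[0,0,0],0.4],[[0,-0.4,0],[0,0,0],0.4],[[-0.05,-0.4,0],[0,0,0],0.4],[[0,0,0],[0,0,0],0.4]])

```text
t: 13.8
eef_pos: [510.6, 48.1, 12.6]
tcp_rot: [3.141, 0.001, 1.513]
ft_force: [-0.3, -0.1, -4.3]
opening: 0.527
grip_force: 30.0
```

Emit:
move_arm(commands=[[[0,-0.1,0],[0,0,0],0.4],[[0,0,0],[0,0,0],0.4]])

```text
t: 14.0
eef_pos: [510.7, 47.5, 12.7]
tcp_rot: [3.141, 0.001, 1.514]
ft_force: [-0.3, 0.4, -5.1]
opening: 0.522
grip_force: 30.0
```

```bash
python3 - <<'E'
from rem import *
rem([508.2+.059*52,-6.1+51.9,12.8],tool(86.6,0))
E
```

```text
pos [510.7  47.5  12.7] rpy [180.    0.   86.7] op 0.522 F [-0.3  0.4 -5.1] j [-0.04  0.64  2.   -0.    0.49  0.02]
remain cm [ 0.05 -0.17  0.01] rotvec [ 0.1  0.  -0.1]
```

Almost there. I'll go on in 0.5 mm steps until the blade pushes back.

Emit:
move_arm(commands=[[[0.05,-0.05,0],[0,0,0],0.4],[[0,0,0],[0,0,0],0.4]])

```text
t: 14.2
eef_pos: [511.4, 47.2, 12.9]
tcp_rot: [3.14, 0.001, 1.514]
ft_force: [-0.2, -0.7, -5.3]
opening: 0.525
grip_force: 30.0
```

Emit:
move_arm(commands=[[[0,-0.05,0],[0,0,0],0.4],[[0,0,0],[0,0,0],0.4]])

```text
t: 14.4
eef_pos: [511.3, 46.7, 12.9]
tcp_rot: [3.141, 0.001, 1.514]
ft_force: [-0.5, 0.6, -4.6]
opening: 0.522
grip_force: 30.0
```

Emit:
move_arm(commands=[[[0,-0.05,0],[0,0,0],0.4],[[0,0,0],[0,0,0],0.4]])

```text
t: 14.6
eef_pos: [511.3, 46.2, 12.9]
tcp_rot: [3.14, 0.001, 1.514]
ft_force: [0.3, 0.5, -5.2]
opening: 0.522
grip_force: 30.0
```

Emit:
move_arm(commands=[[[0,-0.05,0],[0,0,0],0.4],[[0,0,0],[0,0,0],0.4]])

```text
t: 14.8
eef_pos: [511.3, 45.6, 12.9]
tcp_rot: [3.14, 0.001, 1.514]
ft_force: [0.2, -0.3, -4.8]
opening: 0.521
grip_force: 30.0
```

Emit:
move_arm(commands=[[[0,-0.05,0],[0,0,0],0.4],[[0,0,0],[0,0,0],0.4]])

```text
t: 15.0
eef_pos: [511.3, 45.1, 12.9]
tcp_rot: [3.14, 0.001, 1.514]
ft_force: [0.4, 0.5, -5.2]
opening: 0.522
grip_force: 30.0
```

Emit:
move_arm(commands=[[[0,-0.05,0],[0,0,0],0.4],[[0,0,0],[0,0,0],0.4]])

```text
t: 15.2
eef_pos: [511.3, 44.6, 12.9]
tcp_rot: [3.141, 0.001, 1.514]
ft_force: [-0.2, -0.9, -5.2]
opening: 0.522
grip_force: 30.0
```

Emit:
move_arm(commands=[[[0,-0.05,0],[0,0,0],0.4],[[0,0,0],[0,0,0],0.4]])

```text
t: 15.4
eef_pos: [511.3, 44.1, 12.9]
tcp_rot: [3.14, 0.001, 1.514]
ft_force: [1.2, 0.1, -5.0]
opening: 0.524
grip_force: 30.0
```

Emit:
move_arm(commands=[[[0,-0.05,0],[0,0,0],0.4],[[0,0,0],[0,0,0],0.4]])

```text
t: 15.6
eef_pos: [511.3, 43.8, 12.9]
tcp_rot: [3.14, 0.001, 1.514]
ft_force: [0.5, 2.8, -4.7]
opening: 0.527
grip_force: 30.0
```

Emit:
move_arm(commands=[[[0,-0.05,0],[0,0,0],0.4],[[0,0,0],[0,0,0],0.4]])

```text
t: 15.8
eef_pos: [511.3, 43.8, 12.9]
tcp_rot: [3.14, 0.0, 1.514]
ft_force: [1.3, 8.3, -4.9]
opening: 0.525
grip_force: 30.0
```

Emit:
move_arm(commands=[[[0,-0.05,0],[0,0,0],0.4],[[0,0,0],[0,0,0],0.4]])

```text
t: 16.0
eef_pos: [511.3, 43.7, 13.0]
tcp_rot: [3.14, -0.0, 1.514]
ft_force: [0.4, 13.3, -4.6]
opening: 0.521
grip_force: 30.0
```

Emit:
move_arm(commands=[[[0,0.1,0],[0,0,0],0.4],[[0,0,-0.05],[0,0,0],0.4],[[0,0,0],[0,0,0],0.4]])

```text
t: 16.3
eef_pos: [511.3, 43.8, 12.5]
tcp_rot: [3.14, 0.001, 1.514]
ft_force: [-0.7, 5.5, -2.7]
opening: 0.524
grip_force: 30.0
```

Emit:
move_arm(commands=[[[0,0,0],[0,0,0],0.53],[[0,0,0],[0,0,0],0.56],[[0,0,0],[0,0,0],0.6],[[0,0,0],[0,0,0],0.65],[[0,0,0],[0,0,0],0.65],[[0,0,0],[0,0,0],0.65]])

```text
t: 16.9
eef_pos: [511.3, 43.6, 12.4]
tcp_rot: [3.14, 0.001, 1.514]
ft_force: [-0.2, 0.7, -0.2]
opening: 0.648
grip_force: 0.0
```

Emit:
move_arm(commands=[[[0,0,2],[0,0,0],0.65],[[0,0,4],[0,0,0],0.65],[[0,0,4.5],[0,0,0],0.6],[[0,-1,4],[0,0,0],0.5],[[0,0,0],[0,0,0],0.5],[[0,0,0],[0,0,0],0.5]])

```text
t: 17.5
eef_pos: [511.3, 33.6, 157.9]
tcp_rot: [3.139, 0.001, 1.514]
ft_force: [-1.4, -0.2, -0.7]
opening: 0.508
grip_force: 0.0
```

```bash
python3 - <<'E'
from rem import *
rem([508.8,4.3,50.2],tool(86.6,0))
c,im=shot("wrist","w8");np.savez("w8.npz",K=c[0],T=c[1])
u=np.array([.0593,.9982,0]);v=np.array([-.9982,.0593,0]);r0=np.array([508.3,-6.1,0])
# profile along row at top height 40 and off-centre lines (y=+-23)
for y in(-23,23):
  pts=[r0+u*x+v*y+[0,0,40] for x in np.arange(-30,90,1.5)]
  q=proj(c,pts);val=cv2.remap(im,q[None].astype(np.float32)[...,0],q[None].astype(np.float32)[...,1],1)[0]
  print(y,[(round(x,1),*map(int,w)) for x,w in zip(np.arange(-30,90,1.5),val) if x>15])
E
```

```text
pos [511.3  33.6 157.9] rpy [179.8   0.   86.7] op 0.508 F [-1.4 -0.2 -0.7] j [-0.06  0.4   1.9  -0.    0.84 -0.01]
remain cm [ -0.25  -2.93 -10.77] rotvec [ 0.1  0.2 -0.1]
-23 [(np.float64(16.5), 61, 84, 147), (np.float64(18.0), 61, 85, 148), (np.float64(19.5), 61, 84, 146), (np.float64(21.0), 57, 79, 135), (np.float64(22.5), 50, 64, 101), (np.float64(24.0), 53, 64, 89), (np.float64(25.5), 64, 72, 92), (np.float64(27.0), 74, 81, 97), (np.float64(28.5), 83, 91, 103), (np.float64(30.0), 111, 120, 129), (np.float64(31.5), 160, 172, 184), (np.float64(33.0), 175, 189, 202), (np.float64(34.5), 176, 190, 202), (np.float64(36.0), 177, 189, 203), (np.float64(37.5), 177, 191, 203), (np.float64(39.0), 178, 192, 205), (np.float64(40.5), 179, 192, 206), (np.float64(42.0), 178, 192, 205), (np.float64(43.5), 179, 193, 206), (np.float64(45.0), 181, 195, 208), (np.float64(46.5), 181, 195, 209), (np.float64(48.0), 183, 196, 210), (np.float64(49.5), 184, 198, 211), (np.float64(51.0), 184, 199, 212), (np.float64(52.5), 185, 198, 212), (np.float64(54.0), 186, 200, 213), (np.float64(55.5), 192, 206, 220)
[... 1767 characters left out ...]
 (np.float64(60.0), 184, 198, 212), (np.float64(61.5), 184, 198, 212), (np.float64(63.0), 185, 199, 213), (np.float64(64.5), 186, 200, 214), (np.float64(66.0), 183, 197, 210), (np.float64(67.5), 182, 195, 209), (np.float64(69.0), 183, 197, 210), (np.float64(70.5), 188, 202, 215), (np.float64(72.0), 195, 210, 222), (np.float64(73.5), 158, 171, 182), (np.float64(75.0), 115, 123, 129), (np.float64(76.5), 114, 120, 124), (np.float64(78.0), 121, 127, 129), (np.float64(79.5), 125, 131, 132), (np.float64(81.0), 125, 130, 131), (np.float64(82.5), 125, 131, 132), (np.float64(84.0), 140, 147, 148), (np.float64(85.5), 182, 191, 193), (np.float64(87.0), 192, 201, 203), (np.float64(88.5), 192, 203, 204)]
```

The numbers show the red-brown block ends at 21.8 mm and the white block spans 30.2 to 73.9 mm on both sides, so it is square and centred at 52. Next I'll move the spacer.

Emit:
move_arm(commands=[[[-0.25,-2.95,-2.5],[0,0,0],0.5],[[0,0,-3.5],[0,0,0],0.5],[[0,0,-3],[0,0,0],0.5],[[0,0,-1.5],[0,0,0],0.5],[[0,0,0],[0,0,0],0.5],[[0,0,0],[0,0,0],0.5]])

```text
t: 18.15
eef_pos: [508.3, 4.3, 51.7]
tcp_rot: [-3.141, 0.001, 1.514]
ft_force: [0.5, -0.8, 0.5]
opening: 0.497
grip_force: 0.0
```

Emit:
move_arm(commands=[[[0.05,0,0],[0,0,0],0.35],[[0,0,0],[0,0,0],0.27],[[0,0,0],[0,0,0],0.1],[[0,0,0],[0,0,0],0.1],[[0,0,0],[0,0,0],0.1]])

```text
t: 18.65
eef_pos: [509.4, 4.2, 52.9]
tcp_rot: [3.14, 0.001, 1.514]
ft_force: [-1.2, 1.5, 7.3]
opening: 0.252
grip_force: 30.0
```

Emit:
move_arm(commands=[[[0,0,0.5],[0,0,0],0.1],[[0,0,1],[0,0,0],0.1],[[0,0,2],[0,0,0],0.1],[[0,0,2.5],[0,0,0],0.1],[[0.15,2.4,0],[0,0,0],0.1],[[0.15,3,0],[0,0,0],0.1],[[0,0,0],[0,0,0],0.1],[[0,0,0],[0,0,0],0.1]])

```text
t: 19.45
eef_pos: [512.3, 58.5, 113.0]
tcp_rot: [3.14, 0.001, 1.516]
ft_force: [-0.2, -0.5, -0.8]
opening: 0.255
grip_force: 30.0
```

```bash
cat > prof.py <<'E'
from rem import *
u=np.array([.0593,.9982,0]);v=np.array([-.9982,.0593,0]);r0=np.array([508.3,-6.1,0])
def prof(c,im,y,z,xs):
  q=proj(c,[r0+u*x+v*y+[0,0,z] for x in xs])[None].astype(np.float32);val=cv2.remap(im,q[...,0],q[...,1],1)[0]
  return val.astype(int)
E
python3 - <<'E'
from prof import *
rem([512,58.1,52.9],tool(86.6,0))
c,im=shot("wrist","w9");np.savez("w9.npz",K=c[0],T=c[1])
xs=np.arange(60,92,1.)
for y,z in((0,101.5),(-23,40),(23,40)):
  print(y,z,[f"{x:.0f}:"+",".join(map(str,w)) for x,w in zip(xs,prof(c,im,y,z,xs))])
xs=np.arange(20,36,1.)
print([f"{x:.0f}:"+",".join(map(str,w)) for x,w in zip(xs,prof(c,im,-23,40,xs))])
E
```

```text
pos [512.3  58.5 113. ] rpy [1.799e+02 1.000e-01 8.680e+01] op 0.255 F [-0.2 -0.5 -0.8] j [-0.01  0.47  1.93 -0.    0.73  0.04]
remain cm [-0.03 -0.04 -6.01] rotvec [ 0.1  0.1 -0.2]
0 101.5 ['60:81,42,23', '61:75,39,21', '62:55,30,19', '63:67,36,22', '64:79,41,22', '65:80,41,21', '66:81,42,23', '67:80,41,21', '68:79,52,44', '69:73,87,106', '70:73,121,159', '71:74,127,170', '72:74,126,169', '73:72,124,167', '74:72,125,167', '75:72,125,167', '76:72,126,168', '77:72,125,168', '78:72,125,167', '79:73,125,168', '80:73,126,169', '81:73,126,169', '82:70,120,160', '83:53,94,126', '84:39,69,91', '85:39,66,89', '86:39,67,89', '87:40,67,90', '88:38,66,89', '89:38,66,89', '90:39,67,90', '91:38,66,89']
-23 40 ['60:73,126,168', '61:72,124,166', '62:66,114,153', '63:51,89,120', '64:42,72,96', '65:39,67,90', '66:38,66,89', '67:39,66,89', '68:38,67,89', '69:38,67,89', '70:41,68,91', '71:44,70,93', '72:55,79,100', '73:59,81,101', '74:66,85,100', '75:76,91,103', '76:90,100,109', '77:99,107,113', '78:103,110,114', '79:105,112,115', '80:108,114,116', '81:110,115,117', '82:113,119,120', '83:119,125,127', 
[... 228 characters left out ...]
96', '65:40,68,90', '66:40,68,90', '67:40,67,90', '68:41,69,89', '69:46,72,93', '70:59,81,100', '71:69,91,109', '72:82,102,120', '73:95,112,127', '74:87,102,116', '75:87,99,109', '76:96,104,111', '77:101,107,113', '78:103,109,114', '79:105,111,114', '80:107,112,115', '81:109,115,117', '82:111,117,118', '83:112,117,118', '84:112,117,118', '85:111,117,118', '86:113,118,119', '87:112,117,119', '88:111,117,118', '89:111,117,118', '90:111,116,118', '91:111,116,118']
['20:15,16,16', '21:14,16,15', '22:17,17,18', '23:13,12,15', '24:14,15,16', '25:14,14,15', '26:15,15,17', '27:15,15,16', '28:14,14,15', '29:12,12,13', '30:12,11,12', '31:11,11,11', '32:8,9,9', '33:8,9,9', '34:12,11,12', '35:12,10,12']
```

Emit:
move_arm(commands=[[[-0.02,0.05,-2],[0,0,0],0.1],[[0,0,-2],[0,0,0],0.1],[[0,0,-1],[0,0,0],0.1],[[0,0,-0.6],[0,0,0],0.1],[[0,0,0],[0,0,0],0.1]])

```text
t: 20.0
eef_pos: [512.0, 58.3, 56.1]
tcp_rot: [3.141, 0.001, 1.513]
ft_force: [-0.1, 0.7, -0.9]
opening: 0.25
grip_force: 30.0
```

Emit:
move_arm(commands=[[[0,0,-0.2],[0,0,0],0.1],[[0,0,0],[0,0,0],0.1]])

```text
t: 20.2
eef_pos: [512.3, 58.6, 54.8]
tcp_rot: [3.14, 0.001, 1.514]
ft_force: [-0.2, 1.1, -0.9]
opening: 0.249
grip_force: 30.0
```

Emit:
move_arm(commands=[[[0,0,-0.1],[0,0,0],0.1],[[0,0,0],[0,0,0],0.1]])

```text
t: 20.4
eef_pos: [512.2, 58.7, 53.6]
tcp_rot: [3.14, 0.001, 1.514]
ft_force: [0.3, 0.4, -0.3]
opening: 0.251
grip_force: 30.0
```

Emit:
move_arm(commands=[[[0,-0.1,0],[0,0,0],0.1],[[0,-0.08,0],[0,0,0],0.1],[[0,0,0],[0,0,0],0.1]])

```text
t: 20.7
eef_pos: [512.1, 56.8, 53.5]
tcp_rot: [3.14, 0.001, 1.514]
ft_force: [0.4, 1.0, 0.1]
opening: 0.248
grip_force: 30.0
```

Emit:
move_arm(commands=[[[0,0,-0.05],[0,0,0],0.1],[[0,0,0],[0,0,0],0.1]])

```text
t: 20.9
eef_pos: [512.1, 56.8, 53.0]
tcp_rot: [3.14, 0.001, 1.514]
ft_force: [0.2, -0.8, 0.1]
opening: 0.251
grip_force: 30.0
```

Emit:
move_arm(commands=[[[0,0,-0.05],[0,0,0],0.1],[[0,0,0],[0,0,0],0.1]])

```text
t: 21.1
eef_pos: [512.1, 56.9, 52.9]
tcp_rot: [3.14, 0.001, 1.514]
ft_force: [-2.3, -1.6, 7.3]
opening: 0.252
grip_force: 30.0
```

Emit:
move_arm(commands=[[[0,0,0.05],[0,0,0],0.1],[[0,0,0],[0,0,0],0.28],[[0,0,0],[0,0,0],0.34],[[0,0,0],[0,0,0],0.42],[[0,0,0],[0,0,0],0.5],[[0,0,1.5],[0,0,0],0.5],[[0,0,4],[0,0,0],0.5],[[0,0,4.5],[0,0,0],0.6],[[0,0,0],[0,0,0],0.7],[[0,0,0],[0,0,0],0.75]])

```text
t: 22.1
eef_pos: [512.3, 56.9, 153.6]
tcp_rot: [3.139, 0.001, 1.514]
ft_force: [0.1, 0.1, -1.1]
opening: 0.694
grip_force: 0.0
```

```bash
cat >> prof.py <<'E'
def edges(c,im,y,z,lo,hi,thr=25):
  xs=np.arange(lo,hi,.5);p=prof(c,im,y,z,xs).mean(1);g=np.gradient(cv2.GaussianBlur(p[None],(0,0),1.2)[0])/.5
  return [(round(float(xs[i]),1),round(float(g[i]),0)) for i in range(1,len(g)-1) if abs(g[i])>thr/5 and abs(g[i])>=abs(g[i-1]) and abs(g[i])>abs(g[i+1])]
E
python3 - <<'E'
from prof import *
rem([512,58.1,52.9],tool(86.6,0))
c,im=shot("wrist","w10");np.savez("w10.npz",K=c[0],T=c[1])
for y in(-23,23): print(y,edges(c,im,y,40,10,90))
print("flange",edges(c,im,0,45,40,95),edges(c,im,-16,45,40,95),edges(c,im,16,45,40,95))
E
```

```text
pos [512.3  56.9 153.6] rpy [179.8   0.   86.7] op 0.694 F [ 0.1  0.1 -1.1] j [-0.02  0.41  1.9  -0.    0.83  0.04]
remain cm [ -0.03   0.12 -10.07] rotvec [ 0.1  0.2 -0.1]
-23 [(21.5, -10.0), (30.5, 30.0), (73.5, -30.0), (83.5, 5.0)]
23 [(21.5, -11.0), (30.5, 36.0), (73.5, -30.0)]
flange [(41.0, 34.0), (45.0, -37.0), (62.0, -14.0), (69.0, 26.0), (82.5, -22.0), (89.0, 17.0)] [(41.5, 20.0), (45.0, -25.0), (82.5, -22.0), (89.0, 21.0)] [(41.5, 20.0), (45.0, -26.0), (82.5, -22.0), (89.0, 17.0)]
```

Emit:
move_arm(commands=[[[-0.6,3.5,0.6],[0,0,0],0.75],[[-0.6,3.5,0],[6,0.2,2.3],0.75],[[-0.6,3.5,0],[6,0.3,2.3],0.75],[[-0.6,3.5,0],[6,0.2,2.3],0.75],[[-0.6,3.5,0],[6,0.3,2.3],0.75],[[-0.6,3.3,-0.6],[6,0.2,2.3],0.75],[[0,0,0],[0,0,0],0.75],[[0,0,0],[0,0,0],0.75]])

```text
t: 22.95
eef_pos: [475.7, 264.2, 151.5]
tcp_rot: [3.141, -0.52, 1.718]
ft_force: [-0.1, -0.0, 0.8]
opening: 0.752
grip_force: 0.0
```

```bash
python3 - <<'E'
from rem import *
rem([475.9,264.9,147.5],tool(98.2))
c,im=shot("wrist","w11");np.savez("w11.npz",K=c[0],T=c[1])
P=Rb(98.2).apply(COR)+[468.8,314.4,60.9]
q=proj(c,P); print(q.round(0).tolist())
x0,y0=115,80;z=3
C=cv2.resize(im[y0:y0+200,x0:x0+260],None,fx=z,fy=z,interpolation=cv2.INTER_CUBIC)
for i,j in((0,1),(1,2),(2,3),(3,0),(0,4),(4,5),(5,1)):
    a,b=[tuple(int(t) for t in (q[k]-[x0,y0]+.5)*z) for k in(i,j)];cv2.line(C,a,b,(0,0,255),1)
cv2.imwrite("pics/w11L.png",C)
E
```

```text
pos [475.7 264.2 151.5] rpy [180.  -29.8  98.4] op 0.752 F [-0.1 -0.   0.8] j [ 0.13  0.47  1.94  0.7   0.88 -0.51]
remain cm [ 0.02  0.07 -0.4 ] rotvec [ 0.2  0.1 -0.2]
[[226.0, 169.0], [278.0, 169.0], [277.0, 212.0], [227.0, 212.0], [229.0, 163.0], [275.0, 163.0]]
```

View pics/w11L.png

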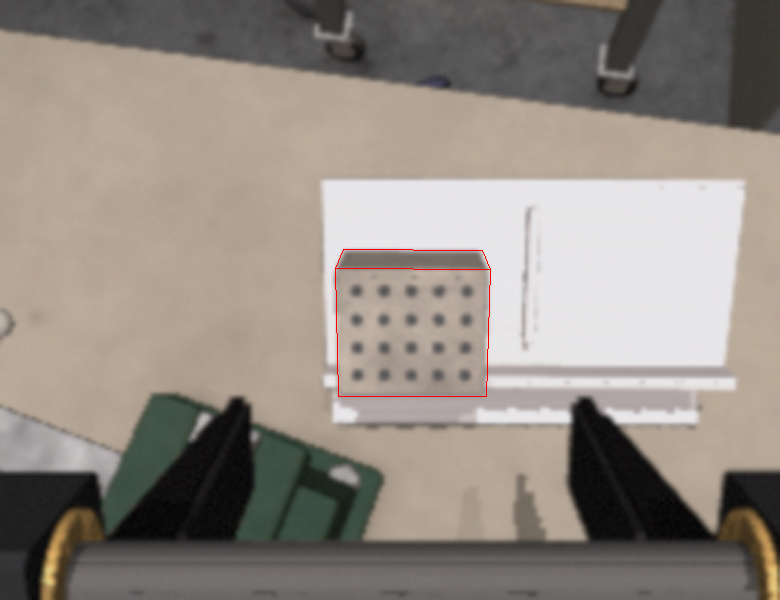

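The predicted outline fits the grey block at (412,330) to within a pixel, so I'll go straight in.

Emit:
move_arm(commands=[[[-0.15,1.1,-2.1],[0,0,0],0.75],[[-0.2,1.5,-2.6],[0,0,0],0.75],[[-0.2,1.5,-2.6],[0,0,0],0.75],[[-0.1,0.8,-1.4],[0,0,0],0.75],[[0,0,0],[0,0,0],0.75],[[0,0,0],[0,0,0],0.75]])

```text
t: 23.6
eef_pos: [469.9, 313.4, 66.3]
tcp_rot: [3.137, -0.521, 1.72]
ft_force: [-0.4, -0.6, 1.5]
opening: 0.749
grip_force: 0.0
```

```bash
python3 - <<'E'
from rem import *
rem([468.1,319.4,52.2],tool(98.2))
E
```

```text
pos [469.9 313.4  66.3] rpy [179.7 -29.9  98.6] op 0.749 F [-0.4 -0.6  1.5] j [ 0.22  0.62  1.98  0.87  0.7  -0.65]
remain cm [-0.18  0.6  -1.41] rotvec [ 0.1  0.2 -0.2]
```

Emit:
move_arm(commands=[[[-0.15,0.3,-0.7],[0,0,0],0.75],[[0,0.3,-0.7],[0,0,0],0.75],[[0,0,0],[0,0,0],0.75],[[0,0,0],[0,0,0],0.6],[[0,0,0],[0,0,0],0.5],[[0,0,0],[0,0,0],0.4],[[0,0,0],[0,0,0],0.4],[[0,0,0],[0,0,0],0.4],[[0,0,0],[0,0,0],0.4]])

```text
t: 24.5
eef_pos: [468.1, 319.8, 52.1]
tcp_rot: [3.137, -0.522, 1.72]
ft_force: [-0.5, -3.1, 2.4]
opening: 0.525
grip_force: 30.0
```

Emit:
move_arm(commands=[[[0.1,-0.6,1],[0,0,0],0.4],[[0.2,-1.5,2.6],[0,0,0],0.4],[[0.2,-1.5,2.6],[0,0,0],0.4],[[0,-0.3,4],[0,0,0],0.4],[[0.7,-2.9,0],[-6,-0.2,-2.3],0.4],[[0.7,-2.9,0],[-6,-0.3,-2.3],0.4],[[0.7,-2.9,0],[-6,-0.2,-2.3],0.4],[[0.7,-2.9,0],[-6,-0.3,-2.3],0.4],[[0.7,-2.9,0],[-5.9,-0.2,-2.3],0.4],[[0.7,-2.7,-2],[0,0,0],0.4]])

```text
t: 25.5
eef_pos: [516.2, 108.8, 135.7]
tcp_rot: [3.136, 0.002, 1.514]
ft_force: [0.1, -0.0, -5.6]
opening: 0.523
grip_force: 30.0
```

Emit:
move_arm(commands=[[[0,0,-3],[0,0,0],0.4],[[0,0,0],[0,0,0],0.4],[[0,0,0],[0,0,0],0.4]])

```text
t: 25.8
eef_pos: [514.8, 108.8, 104.1]
tcp_rot: [-3.141, -0.001, 1.514]
ft_force: [-0.2, 0.6, -3.9]
opening: 0.528
grip_force: 30.0
```

```bash
python3 - <<'E'
from rem import *
rem([515,107.7,13.7],tool(86.6,0))
E
```

```text
pos [514.8 108.8 104.1] rpy [-180.    -0.    86.7] op 0.528 F [-0.2  0.6 -3.9] j [0.08 0.5  1.91 0.   0.73 0.14]
remain cm [ 0.02 -0.11 -9.04] rotvec [-0.  -0.  -0.1]
```

Emit:
move_arm(commands=[[[0,0,-4],[0,0,0],0.4],[[0,0,-3.5],[0,0,0],0.4],[[0,0,-1.2],[0,0,0],0.4],[[0,0,0],[0,0,0],0.4],[[0,0,-0.1],[0,0,0],0.4],[[0,0,0],[0,0,0],0.4]])

```text
t: 26.4
eef_pos: [516.0, 109.1, 17.5]
tcp_rot: [3.138, -0.001, 1.514]
ft_force: [0.0, 0.0, -4.1]
opening: 0.52
grip_force: 30.0
```

Emit:
move_arm(commands=[[[0,0,-0.1],[0,0,0],0.4],[[0,0,0],[0,0,0],0.4]])

```text
t: 26.6
eef_pos: [515.4, 108.9, 15.7]
tcp_rot: [3.139, -0.001, 1.514]
ft_force: [0.7, -0.3, -4.8]
opening: 0.525
grip_force: 30.0
```

Emit:
move_arm(commands=[[[0,0,-0.1],[0,0,0],0.4],[[0,0,0],[0,0,0],0.4]])

```text
t: 26.8
eef_pos: [515.1, 108.9, 14.0]
tcp_rot: [3.141, -0.001, 1.514]
ft_force: [0.2, 0.1, -4.4]
opening: 0.526
grip_force: 30.0
```

Emit:
move_arm(commands=[[[0,0,-0.05],[0,0,0],0.4],[[0,0,0],[0,0,0],0.4]])

```text
t: 27.0
eef_pos: [515.1, 108.9, 13.8]
tcp_rot: [3.14, -0.001, 1.514]
ft_force: [-2.1, 0.8, 4.2]
opening: 0.528
grip_force: 30.0
```

Emit:
move_arm(commands=[[[0,0,-0.05],[0,0,0],0.4],[[0,0,0],[0,0,0],0.4]])

```text
t: 27.2
eef_pos: [515.1, 108.9, 13.8]
tcp_rot: [3.14, -0.001, 1.514]
ft_force: [-3.4, -0.8, 12.6]
opening: 0.523
grip_force: 30.0
```

Emit:
move_arm(commands=[[[0,0,-0.05],[0,0,0],0.4],[[0,0,0],[0,0,0],0.4]])

```text
t: 27.4
eef_pos: [515.1, 108.9, 13.8]
tcp_rot: [3.14, -0.001, 1.514]
ft_force: [-4.9, -1.4, 19.2]
opening: 0.522
grip_force: 30.0
```

Emit:
move_arm(commands=[[[0,0,0.2],[0,0,0],0.4],[[0,-0.4,0],[0,0,0],0.4],[[-0.05,-0.35,0],[0,0,0],0.4],[[0,0,0],[0,0,0],0.4],[[0,0,0],[0,0,0],0.4]])

```text
t: 27.9
eef_pos: [514.5, 101.2, 14.2]
tcp_rot: [3.141, -0.001, 1.514]
ft_force: [-0.0, 0.8, -4.4]
opening: 0.526
grip_force: 30.0
```

```bash
python3 - <<'E'
from prof import *
rem(r0+u*104+[0,0,13.9],tool(86.6,0))
c,im=shot("wrist","w12")
for y in(-20,-10,0,10,20): print(y,edges(c,im,y,40.3,60,145))
xs=np.arange(76,142,2.);print([f"{x:.0f}:{w.mean():.0f}" for x,w in zip(xs,prof(c,im,20,40.3,xs))])
for xx in (118,122): 
  ys=np.arange(-34,34,1.);q=proj(c,[r0+u*xx+v*y+[0,0,40.3] for y in ys])[None].astype(np.float32);print(cv2.remap(im,q[...,0],q[...,1],1)[0].mean(1).astype(int).tolist())
E
```

```text
pos [514.5 101.2  14.2] rpy [180.   -0.   86.7] op 0.526 F [-0.   0.8 -4.4] j [0.07 0.65 1.98 0.   0.52 0.12]
remain cm [-0.01 -0.34 -0.03] rotvec [-0.   0.  -0.1]
-20 [(61.0, 20.0), (79.5, -16.0), (95.0, -9.0), (98.5, 35.0), (101.0, -9.0), (103.5, 10.0), (110.5, -10.0), (113.0, 11.0), (120.0, -12.0), (122.5, 11.0), (129.0, -25.0), (138.5, 22.0), (143.0, 7.0)]
-10 [(61.0, -8.0), (64.5, 29.0), (79.5, -22.0), (82.0, 5.0), (92.0, -5.0), (95.5, -9.0), (98.0, 33.0), (100.5, -19.0), (104.0, 24.0), (110.0, -25.0), (114.0, 25.0), (119.5, -24.0), (123.5, 25.0), (129.0, -27.0), (139.0, 24.0)]
0 [(61.0, -8.0), (64.5, 29.0), (79.5, -21.0), (92.0, -5.0), (95.0, -9.0), (98.0, 33.0), (100.5, -21.0), (104.5, 25.0), (110.0, -29.0), (114.0, 26.0), (119.5, -25.0), (123.5, 29.0), (129.0, -24.0), (139.0, 23.0)]
10 [(61.0, -7.0), (64.5, 29.0), (79.5, -21.0), (95.0, -9.0), (98.0, 31.0), (100.5, -18.0), (104.0, 24.0), (110.0, -24.0), (114.0, 25.0), (119.5, -23.0), (123.0, 24.0), (129.0, -23.0), (139.0, 21.0)]
20 [(61.0, 21.0), (74.0, -9.0), (79.5, -14.0), (92.0, -5.0), (95.0, -10.0), (98.0, 39.0), (101.0, -
[... 386 characters left out ...]
17', '130:72', '132:69', '134:71', '136:70', '138:83', '140:120']
[115, 66, 18, 13, 12, 11, 12, 12, 19, 56, 112, 128, 129, 128, 126, 123, 122, 126, 129, 130, 130, 132, 132, 131, 130, 130, 131, 131, 127, 126, 126, 126, 127, 125, 125, 129, 129, 127, 127, 127, 128, 126, 127, 129, 129, 128, 128, 129, 130, 130, 130, 130, 132, 131, 127, 123, 122, 123, 112, 61, 17, 13, 13, 13, 13, 11, 20, 63]
[125, 125, 125, 115, 60, 15, 12, 12, 14, 49, 113, 126, 127, 125, 102, 72, 71, 73, 99, 125, 123, 122, 120, 100, 73, 72, 75, 100, 122, 124, 125, 125, 101, 74, 71, 73, 97, 125, 126, 127, 125, 101, 72, 71, 74, 103, 127, 128, 128, 127, 102, 72, 71, 74, 100, 128, 126, 124, 114, 54, 16, 11, 12, 16, 61, 113, 122, 121]
```

Emit:
move_arm(commands=[[[0,-0.1,0],[0,0,0],0.4],[[0,-0.08,0],[0,0,0],0.4],[[0,0,0],[0,0,0],0.4]])

```text
t: 28.25
eef_pos: [514.6, 99.5, 14.4]
tcp_rot: [3.141, -0.001, 1.514]
ft_force: [-0.1, -0.3, -4.7]
opening: 0.524
grip_force: 30.0
```

Emit:
move_arm(commands=[[[0,-0.05,0],[0,0,0],0.4],[[0,0,0],[0,0,0],0.4]])

```text
t: 28.45
eef_pos: [514.6, 99.1, 14.4]
tcp_rot: [3.141, -0.001, 1.514]
ft_force: [0.1, -0.4, -4.3]
opening: 0.521
grip_force: 30.0
```

```bash
python3 - <<'E'
from prof import *
rem(r0+u*104+[0,0,13.9],tool(86.6,0))
c,im=shot("wrist","w13")
for y in(-10,0,10): print(y,edges(c,im,y,40.3,60,145))
E
```

```text
pos [514.6  99.1  14.4] rpy [ 1.799e+02 -1.000e-01  8.670e+01] op 0.521 F [ 0.1 -0.4 -4.3] j [0.06 0.65 1.98 0.   0.52 0.12]
remain cm [-0.01 -0.13 -0.05] rotvec [-0.   0.1 -0.1]
-10 [(64.5, 29.0), (78.5, -22.0), (90.0, -5.0), (93.0, -10.0), (96.0, 32.0), (98.5, -19.0), (101.5, 25.0), (107.5, -26.0), (111.5, 26.0), (117.5, -25.0), (121.0, 26.0), (127.0, -27.0), (136.5, 24.0)]
0 [(64.5, 29.0), (78.5, -22.0), (90.0, -5.0), (93.0, -9.0), (96.0, 34.0), (98.0, -21.0), (102.0, 25.0), (107.5, -28.0), (111.5, 25.0), (117.5, -24.0), (121.5, 28.0), (127.0, -24.0), (136.5, 24.0)]
10 [(64.5, 29.0), (78.5, -22.0), (90.0, -5.0), (93.0, -9.0), (96.0, 32.0), (98.5, -16.0), (101.5, 23.0), (108.0, -24.0), (111.5, 24.0), (117.5, -23.0), (121.0, 24.0), (127.0, -22.0), (136.5, 22.0)]
```

Emit:
move_arm(commands=[[[0,-0.05,0],[0,0,0],0.4],[[0,-0.02,-0.04],[0,0,0],0.4],[[0,0,0],[0,0,0],0.4]])

```text
t: 28.8
eef_pos: [514.6, 98.4, 14.0]
tcp_rot: [3.14, -0.001, 1.514]
ft_force: [1.4, 0.5, -2.6]
opening: 0.528
grip_force: 30.0
```

Emit:
move_arm(commands=[[[0,0,-0.03],[0,0,0],0.4],[[0,0,0],[0,0,0],0.4]])

```text
t: 29.0
eef_pos: [514.6, 98.4, 13.9]
tcp_rot: [3.14, -0.001, 1.514]
ft_force: [0.1, 0.7, -1.5]
opening: 0.523
grip_force: 30.0
```

Emit:
move_arm(commands=[[[0,0,0],[0,0,0],0.53],[[0,0,0],[0,0,0],0.56],[[0,0,0],[0,0,0],0.6],[[0,0,0],[0,0,0],0.65],[[0,0,0],[0,0,0],0.65],[[0,0,1.5],[0,0,0],0.65],[[0,0,4],[0,0,0],0.65],[[0,-1.5,4.5],[0,0,0],0.65],[[0,-2.5,4],[0,0,0],0.65],[[0,0,0],[0,0,0],0.65]])

```text
t: 30.0
eef_pos: [516.6, 56.7, 158.3]
tcp_rot: [3.132, -0.001, 1.513]
ft_force: [0.7, -0.2, -0.6]
opening: 0.646
grip_force: 0.0
```

```bash
python3 - <<'E'
from prof import *
rem(r0+u*104+[0,0,13.9],tool(86.6,0))
c,im=shot("wrist","w14")
for y in(-23,23,0): print(y,edges(c,im,y,40,10,145))
print("flange",edges(c,im,-16,45,40,95),edges(c,im,16,45,40,95))
for xx in(35,85.5+2,120,128-5):
  ys=np.arange(-32,32,.5);q=proj(c,[r0+u*xx+v*y+[0,0,40] for y in ys])[None].astype(np.float32);p=cv2.remap(im,q[...,0],q[...,1],1)[0].mean(1);g=np.gradient(cv2.GaussianBlur(p[None],(0,0),1.2)[0]);print(xx,[(float(ys[i]),round(float(g[i]))) for i in range(1,len(g)-1) if abs(g[i])>6 and abs(g[i])>=abs(g[i-1]) and abs(g[i])>abs(g[i+1]) and abs(ys[i])>20])
E
```

```text
pos [516.6  56.7 158.3] rpy [ 1.795e+02 -1.000e-01  8.670e+01] op 0.646 F [ 0.7 -0.2 -0.6] j [-0.02  0.41  1.89  0.    0.84  0.04]
remain cm [ -0.21   4.1  -14.44] rotvec [-0.   0.5 -0.1]
-23 [(22.5, -10.0), (31.0, 38.0), (74.0, -32.0), (81.0, 6.0), (111.5, 26.0), (125.5, -18.0), (127.5, 22.0)]
23 [(21.5, -10.0), (30.5, 34.0), (73.5, -31.0), (102.5, 17.0), (111.0, -6.0), (122.0, -7.0), (125.5, -13.0), (128.0, 19.0)]
0 [(12.5, -8.0), (16.5, 7.0), (22.0, -13.0), (30.5, 44.0), (35.5, -34.0), (39.0, 38.0), (43.0, -34.0), (60.5, -14.0), (67.5, 24.0), (81.0, -15.0), (83.5, 11.0), (88.0, -14.0), (92.0, 15.0), (98.0, -16.0), (101.5, 17.0), (107.5, -17.0), (111.0, 32.0), (117.0, -25.0), (121.5, 28.0), (125.5, -34.0), (128.0, 35.0)]
flange [(41.0, 20.0), (45.0, -25.0), (82.0, -15.0), (84.0, 9.0), (89.0, -6.0), (92.5, 13.0)] [(41.0, 22.0), (45.0, -25.0), (82.0, -13.0), (84.0, 12.0), (89.0, -11.0), (92.5, 11.0)]
35 [(-25.0, 14), (25.0, -14)]
87.5 []
120 []
123 [(23.0, -8), (25.5, 9)]
```

```bash
python3 -c "
from cell import *
print(env.job_done())"
```

```text
the job is handed in; nothing more can be done
None
```

I handed the job in at about 30 s: the white and grey blocks are in line on the board with gaps of about 8 mm by the wrist camera, and the spacer hangs in the last gap, between white and grey; no verdict was returned.

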